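Shut the bath cupboard's lift-up door with the hook pole

TASK

The lift-up door of the little cupboard over the wash shelf has been left standing open. Take the hook pole out of its slanted rest, put its hook through the ring eye on the door's edge and swing the door fully shut with it, gently and without touching the door by hand; then unhook and lay the pole back down in both saddles of its rest, as you found it. Leave the lota, mug, bottle and soap holder as they stand.

Things in the scene. Friction and masses are not known exactly. Their poses are not given: they have to be found in the camera images.
- door_hinge (a point): Middle of the door's hinge line, fixed on the cupboard, 335 mm above the work surface. Axes of the cupboard: x from the user into the cupboard, y along the hinge line to the left, z up. The teak cupboard (240 wide, 130 deep, from 195 to 345 mm above the surface) stands behind this line on two dark posts 30 mm square, outside its ends; underneath it is open.
- door (a joint): Angle of the lift-up door (rad): 0 shut (hanging straight down against the cupboard's front), about 1.57 standing level towards the user, which is how it is found, more or less. The door is 234 mm wide, 125 mm from hinge to free edge, 10 mm thick, about 250 g; its stiff friction hinge holds it at any angle and takes about 2 N at the ring to move. No catch; a stop at 0.
- door_eye (a point): Centre of the steel ring eye screwed into the middle of the door's free edge; it lies in the door's plane, 155 mm from the hinge line, so it is about 180 mm above the surface when the door is shut. Ring of 7 mm wire, hole 36 mm in diameter; y runs through the hole, parallel to the hinge line. Moves with the door.
- pole_mid (a point): Centre of the hook pole's square teak shaft, 200 mm long and 18 mm square (whole pole about 110 g, its balance point 10 to 25 mm from here towards the hook). x along the shaft towards the hook, y the way the hook's prong points, z square to both. On from the shaft a steel rod 8 mm in diameter runs to x = 136 mm, and there turns square into the prong.
- hook_root (a point): Corner of the hook, on the shaft's axis, 136 mm from the shaft's centre: the prong starts here. Axes as pole_mid.
- hook_mid (a point): Middle of the prong, 20 mm from hook_root along pole y: the part that belongs in the ring. Axes as pole_mid.
- hook_tip (a point): End of the prong, 40 mm from hook_root along pole y: centre of its 12 mm round knob end. Axes as pole_mid.
- rest_seat (a point): Where the shaft's centre lies in its fixed rest, 72 mm above the surface. The rest leans 30 degrees: z points out of the saddles' open mouths (up and back towards the user), y along the line of the shaft, x across the saddles (forward and up). The pole is found here with its hook end towards -y, its prong along +x and its z along this z. The rest stands to one side of the door, or the other.
- lota_center (a point): Bystander: polished steel lota, 110 mm across, 106 mm high; point half-way up.
- mug_center (a point): Bystander: yellow plastic mug, 84 mm across plus its handle, 90 mm high, under the cupboard; point half-way up.
- bottle_center (a point): Bystander: green glass bottle with twist cap, 60 mm across, 170 mm high; point half-way up.
- soap_center (a point): Bystander: oval green soap holder with a bar of soap, 128 x 72 mm, 38 mm high, under the cupboard; point half-way up.
- rest: The pole's rest; origin under its middle on the surface. Dark base 100 x 190 x 12 mm (shifted 10 mm to the far side), two brass U saddles 14 mm wide, centred 70 mm either side of rest_seat along y. Inside, a saddle is 22 mm wide at the floor (9.5 mm under rest_seat) and its far cheek flares to 28 mm at the mouth (19 mm above it). Between the saddles the shaft is free, open down to the base.
There are look-alikes about, which are no part of the job. Of the things like the part that bears pole_mid, leave any that is purple or white; of the rest the larger one is meant.

How it is judged:
By the outcome, as a careful person would: the job done as asked, in the order asked, and still so for the second after the job is handed in, with the robot touching nothing.
It also fails if it takes over 72 s, if anything falls off the work surface, if the arm or the gripper's body presses on something with over 40 N, if the wrist force passes 120 N, or if a joint passes its speed limit or range.

ROBOT

A 7-joint arm with a two-finger parallel gripper is mounted at the origin on the work surface. World frame = base frame: x ahead of the robot, y to its left, z up, the work surface at z = 0. Lengths are in m, angles in rad, forces in N, time in s.
With the tool pointing down it reaches from about 0.4 to 0.85 m from the base axis. Payload 6.9 kg.
Tool frame: the origin (TCP) lies on the centre line of the jaws, within the pads' length; the fingertips stand 11 mm ahead of it and the grasp point (between the pads) lies 8 mm behind it; z points along the fingers, y is the direction in which the jaws open and shut (so a half turn about z gives the same grasp; the last joint's range is limited). The gripper opens to 85 mm and grips with 20 to 120 N. Pads are 22 mm wide; open, the fingers measure 114 mm over their backs; the gripper's body (76 mm by 85 mm) begins 54 mm behind the grasp point. The pads swing forward as they close: fully open they stand 13 mm farther back than shut.
Start: joints at [1.446, 0.507, -0.238, 1.5, 0.126, 1.149, -0.155], TCP at [0.143, -0.608, 0.221] pointing down, gripper open.
Joint ranges: [-3.08, 3.08], [-0.24, 2.05], [-1.43, 1.35], [0, 2.5], [-1.52, 4.66], [0.17, 1.96], [-2.89, 2.89]. Speed limits (rad/s): [2.39, 2.39, 3.14, 3.14, 3.14, 3.14, 3.14].

INTERFACE

Orientations are given as a rotation vector (axis times angle).
In Python, from cell import status, cams, workorder, recognise, masks_of gives the robot as it stands.
- The arm moves only by the tool play_rows, never from a script. Its argument "steps" is a list that holds one entry, the list of rows, each a list of 7 numbers: the gripper's target within -1 to 1 (shut at 1, half-way at 0, fully open at -1), then the shift along the tool's x, y, z in m, then the turn, a rotation vector about the tool's x, y, z in degrees. A call has 1 to 12 rows; each row shifts and turns the commanded pose from where the row before left it, along the tool's axes as they then stand; what a row does not reach is not made up. A row lasts 1/10 s, in which the tool goes at most 50 mm and 8.59 degrees, less where a joint would pass 70% of its speed; a pose out of reach is approached as far as the arm can. A call with a gripper value outside its range is refused whole. The fingers move at their own pace and stop on an object; "squeeze" is the grip in N (left out, the last holds). Time passes only in rows, so rows that do not move let the fingers close. It gives the time, the measured TCP pose, the force and the opening at its end, in the units of the state.
- status.read_state(): the state, without advancing time (a new reading comes with each control period).
- cams.grab_frame(name): name is "scene" or "side" or "wrist"; returns (picture, depth): 384x512x3 uint8, blue, green, red; 384x512 float32, m along the optical axis (not along the pixel's ray), 0 where there is no reading.
- cams.get_calibration(name): a dict with "fov_y" (degrees; the focal length in pixels is half the picture's height over the tangent of half this angle, whatever the lens; pixels are square), "cx", "cy" (the principal point, pixels), "dist_coeffs" ([k1, k2, p1, p2, k3] as OpenCV has them; the pictures are not rectified), "pose" (4x4, takes a point from camera to world coordinates). Camera axes: x right, y down, z forward; pixel columns grow to the right and rows downward; lengths in m; the calibration is good to about 2 mm. A picture is of the moment at which its call begins: read the wrist's pose just before it. get_calibration takes no time and is no camera call; for the wrist camera it gives the pose at the moment of the call.
- workorder.hand_in(): hands the job in, once; it reports no verdict.
Trained networks look in the newest picture that a camera, given by its name, has taken for a name from the list of things; names that differ only in an ending like _2 or _b are one class to them, and where a whole thing is asked for, a point or a joint stands for the part that bears it (a point fixed in the world has none). Each returns a list of dicts, best first, with "conf" (0 to 1); they miss things now and then, are a little off and sometimes report something else, mostly with a low value. They report only what shows in the picture. A call takes as long as a camera call. They do not tell look-alikes from the thing itself.
- recognise(camera, name): "rect" ([centre column, centre row, width, height] in pixels, round what is visible of it).
- masks_of(camera, name): "region" (384x512 bool, what is visible of it) and "rect" ([centre column, centre row, width, height] in pixels, round what is visible of it).
The state is a dict: "t": time; "q": joint angles; "qvel": joint speeds; "joint_efforts": joint torques, N m; "tool_pos": TCP position; "orientation": TCP orientation; "contact_force": force on the tool from outside, world axes, zero at the start; "wrist_torque": the same for the moment, N m; "width": finger opening in m.
Only numpy, scipy, OpenCV 4.12 (cv2) and the standard library are available. Lean on these libraries where they do the work, as an engineer would, in place of code of your own. Each camera call takes 0.05 s, during which the arm holds its last target.

## Working session

There is one attempt and no reset: what is moved stays moved. The work goes in short steps, Python scripts to look and compute and a tool call to move; the robot and the scene stay as the last step left them, time stands still between calls to the robot, and variables do not carry over. Pictures are saved under pics/ and viewed, and the job is handed in when it is done.

Besides the shell and the picture viewer there is one more tool, called after ">>>" as name(argument=value, ...), one argument or row to a line, values as JSON. play_rows: Moves the arm, as the interface text tells. Its arguments: {"type":"object","properties":{"steps":{"type":"array"},"squeeze":{"type":"number"}},"required":["steps"]}

```bash
ls -la; mkdir -p pics; cat > h.py <<'E'
import numpy as np, cv2
from cell import status, cams, workorder, recognise, masks_of
from scipy.spatial.transform import Rotation as R
def K(c):
    f=192/np.tan(np.radians(c['fov_y'])/2); return np.array([[f,0,c['cx']],[0,f,c['cy']],[0,0,1]])
def unproj(c,u,v,z):
    p=cv2.undistortPoints(np.array([[[u,v]]],float).reshape(-1,1,2),K(c),np.array(c['dist_coeffs'],float))[:,0]
    return p
def cloud(c,depth,mask=None):
    m=depth>0
    if mask is not None: m&=mask
    v,u=np.nonzero(m); z=depth[v,u]
    p=cv2.undistortPoints(np.stack([u,v],1).astype(float).reshape(-1,1,2),K(c),np.array(c['dist_coeffs'],float))[:,0]
    P=np.c_[p*z[:,None],z]; T=np.array(c['pose']); return P@T[:3,:3].T+T[:3,3], np.stack([u,v],1)
def proj(c,P):
    T=np.linalg.inv(np.array(c['pose'])); P=np.atleast_2d(P)@T[:3,:3].T+T[:3,3]
    return cv2.projectPoints(P,np.zeros(3),np.zeros(3),K(c),np.array(c['dist_coeffs'],float))[0][:,0]
E
python3 - <<'E'
from h import *
print(status.read_state())
for n in ['scene','side','wrist']:
    im,d=cams.grab_frame(n); c=cams.get_calibration(n)
    cv2.imwrite(f'pics/{n}0.png',im); np.savez(f'{n}0.npz',im=im,d=d); import pickle; pickle.dump(c,open(f'{n}0.pkl','wb'))
    print(n,c['fov_y'],np.round(c['pose'],3).tolist())
E
```

```text
total 12
drwxr-xr-x  3 agent agent 4096 Dec  6 22:29 .
drwxr-xr-x 23 root  root  4096 Dec  6 22:29 ..
drwxr-xr-x  2 agent agent 4096 Dec  6 22:29 pics
{'t': 0.0, 'q': array([ 1.44552883,  0.50833434, -0.2375009 ,  1.50113334,  0.1256989 ,
        1.1489027 , -0.15481821]), 'qvel': array([-0.00027764, -0.00016944,  0.0002425 , -0.00215657, -0.00091607,
       -0.00070158,  0.00060634]), 'joint_efforts': array([ 1.15269668e-03, -6.20602942e+01, -2.18604818e+00, -2.49650592e+01,
        1.27210407e-02,  1.20845626e-02,  4.39363362e-05]), 'tool_pos': array([ 0.14274408, -0.6079436 ,  0.21993086]), 'orientation': array([-3.11894678e+00, -3.61446340e-01,  3.93770638e-04]), 'contact_force': array([0.35593529, 0.44032856, 0.32211319]), 'wrist_torque': array([ 0.05183075, -0.02794836,  0.03774522]), 'width': 0.08548394863922057}
scene 45.573020719592364 [[0.961, -0.26, 0.092, 0.464], [-0.276, -0.913, 0.299, -0.472], [0.006, -0.313, -0.95, 1.568], [0.0, 0.0, 0.0, 1.0]]
side 43.67328483750367 [[-0.735, -0.516, 0.44, 0.076], [-0.678, 0.547, -0.491, 0.517], [0.013, -0.659, -0.752, 1.099], [0.0, 0.0, 0.0, 1.0]]
wrist 68.79661855901615 [[0.228, -0.923, -0.31, 0.223], [-0.974, -0.217, -0.071, -0.59], [-0.002, 0.318, -0.948, 0.373], [0.0, 0.0, 0.0, 1.0]]
```

View pics/scene0.png

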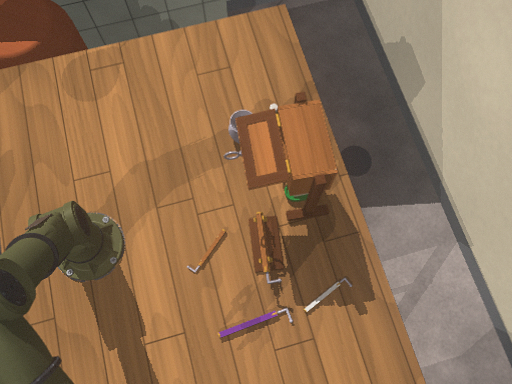

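View pics/side0.png

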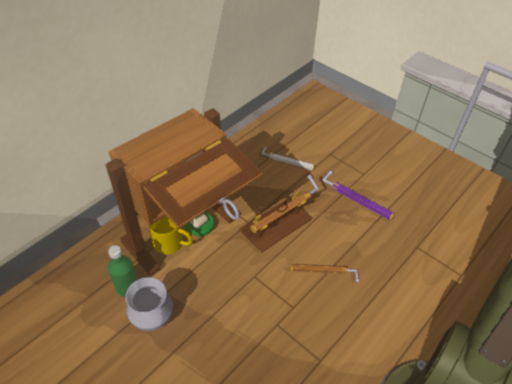

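View pics/wrist0.png

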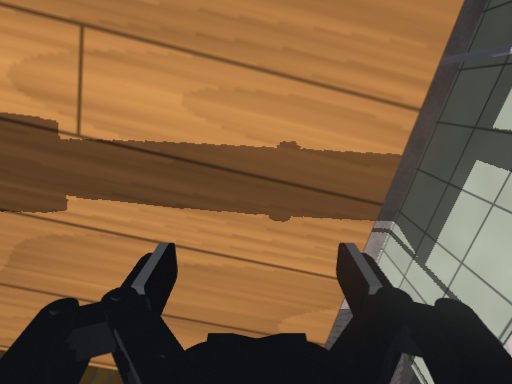

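```bash
python3 - <<'E'
from h import *
import pickle
for n in ['scene','side']:
    im,d=cams.grab_frame(n); c=cams.get_calibration(n)
    for name in ['pole_mid','door','door_eye','rest','lota_center','mug_center','bottle_center','soap_center']:
        for r in masks_of(n,name)[:4]:
            P,uv=cloud(c,d,r['region'])
            if len(P)==0: continue
            print(n,name,round(r['conf'],2),np.round(r['rect']),len(P),np.round(np.median(P,0),3),np.round(np.percentile(P,2,axis=0),3),np.round(np.percentile(P,98,axis=0),3))
im=cv2.imread('pics/side0.png'); a=cv2.resize(im[130:290,190:410],None,fx=3.4,fy=3.4,interpolation=cv2.INTER_CUBIC); cv2.imwrite('pics/side_crop.png',a)
im=cv2.imread('pics/scene0.png'); a=cv2.resize(im[90:350,180:370],None,fx=2.3,fy=2.3,interpolation=cv2.INTER_CUBIC); cv2.imwrite('pics/scene_crop.png',a)
E
```

```text
scene pole_mid 0.79 [327. 296.  47.  32.] 172 [ 0.729 -0.383  0.013] [ 0.655 -0.414  0.005] [ 0.823 -0.355  0.02 ]
scene pole_mid 0.63 [270. 245.  23.  70.] 434 [ 0.577 -0.172  0.078] [ 0.558 -0.301  0.065] [ 0.599 -0.07   0.09 ]
scene pole_mid 0.62 [206. 248.  35.  35.] 194 [ 0.409 -0.123  0.012] [ 0.343 -0.169  0.001] [ 0.463 -0.075  0.02 ]
scene pole_mid 0.56 [257. 325.  72.  24.] 408 [ 0.472 -0.401  0.017] [ 0.362 -0.413 -0.   ] [ 0.592 -0.388  0.025]
scene door 0.87 [266. 151.  57.  79.] 3110 [0.635 0.048 0.33 ] [ 0.571 -0.06   0.319] [0.698 0.162 0.345]
scene door_eye 0.65 [258. 148.  69.  80.] 3177 [0.635 0.049 0.33 ] [ 0.569 -0.06   0.318] [0.698 0.163 0.345]
scene rest 0.87 [266. 245.  34.  56.] 1103 [ 0.602 -0.165  0.012] [ 0.536 -0.251  0.004] [ 0.645 -0.074  0.081]
scene lota_center 0.67 [240. 126.  20.  27.] 155 [0.595 0.26  0.085] [0.579 0.227 0.045] [0.653 0.308 0.109]
scene bottle_center 0.75 [269. 246.  21.  66.] 473 [ 0.576 -0.181  0.078] [ 0.557 -0.302  0.007] [ 0.598 -0.071  0.088]
scene bottle_center 0.6 [274. 108.  10.  16.] 47 [0.74  0.257 0.169] [0.706 0.164 0
[... 1100 characters left out ...]
0.221 0.006] [0.677 0.315 0.108]
side lota_center 0.72 [274. 222.  71.  56.] 1548 [ 0.577 -0.148  0.014] [ 0.534 -0.245  0.007] [ 0.644 -0.065  0.085]
side lota_center 0.34 [122. 271.  26.  51.] 947 [0.723 0.266 0.109] [0.707 0.233 0.006] [0.753 0.287 0.173]
side mug_center 0.58 [170. 236.  40.  38.] 975 [0.747 0.096 0.043] [0.702 0.057 0.004] [0.811 0.133 0.092]
side bottle_center 0.75 [122. 270.  30.  51.] 967 [0.723 0.266 0.108] [0.707 0.215 0.001] [0.775 0.287 0.172]
side bottle_center 0.69 [204. 183. 118.  86.] 5344 [0.63  0.065 0.33 ] [ 0.565 -0.056  0.315] [0.697 0.169 0.344]
side soap_center 0.82 [198. 223.  33.  23.] 486 [0.735 0.002 0.023] [ 0.706 -0.041  0.004] [0.768 0.03  0.044]
```

View pics/side_crop.png

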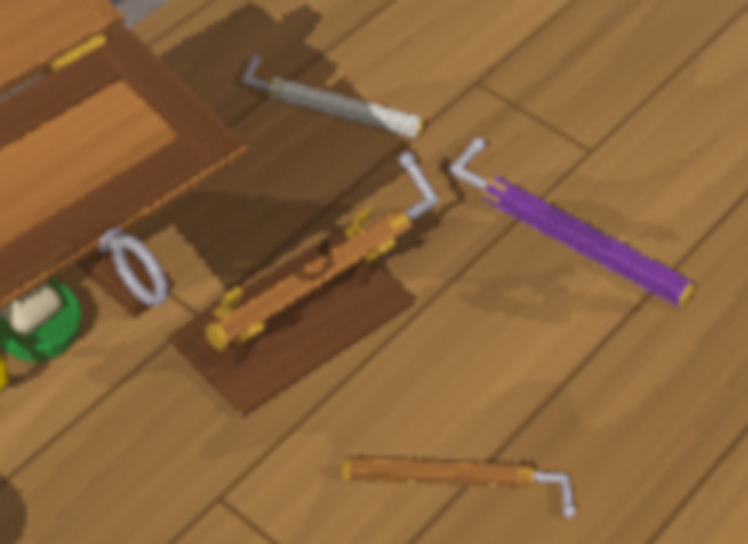

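View pics/scene_crop.png

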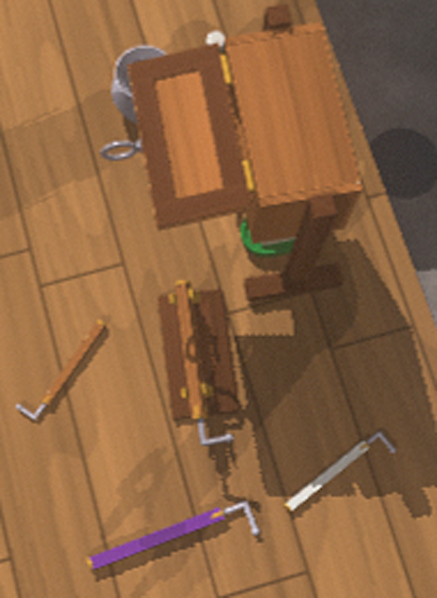

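```bash
cat > m1.py <<'E'
from h import *
for n in ['side','scene']:
    im,d=cams.grab_frame(n); c=cams.get_calibration(n)
    r=masks_of(n,'door')[0]; m=cv2.erode(r['region'].astype(np.uint8),np.ones((3,3)))>0
    P,uv=cloud(c,d,m)
    for _ in range(3):
        ce=P.mean(0); U,S,V=np.linalg.svd(P-ce,full_matrices=False); nn=V[2]*np.sign(V[2][2]); e=(P-ce)@nn; P=P[abs(e)<max(2*np.std(e),.003)]
    print(n,'door n',np.round(nn,4),'c',np.round(ce,4),'std',np.std(e))
    P,uv=cloud(c,d,r['region']); P=P[abs((P-ce)@nn)<.006]
    rc=cv2.minAreaRect((P[:,:2]*1000).astype(np.float32)); print(rc, np.round(cv2.boxPoints(rc),1).tolist())
    # pole
    for r in masks_of(n,'pole_mid'):
        P,uv=cloud(c,d,r['region']); md=np.median(P,0)
        if abs(md[2]-.08)<.02 and abs(md[1]+.17)<.04:
            Q=P[(P[:,1]>-.265)&(P[:,1]<-.07)&(P[:,2]>.06)]
            for _ in range(3):
                ce2=Q.mean(0); U,S,V=np.linalg.svd(Q-ce2,full_matrices=False); a=V[0]; e=np.linalg.norm((Q-ce2)-np.outer((Q-ce2)@a,a),axis=1); Q=Q[e<.015]
            t=(P-ce2)@a
            print(n,'pole dir',np.round(a,4),np.round(ce2,4),'ext',np.percentile(t,[0,1,99,100]),'z range',np.percentile(Q[:,2],[2,50,98]),'x',np.percentile(Q[:,0],[2,50,98]), len(Q))
E
python3 m1.py
```

```text
side door n [-0.1724  0.0171  0.9849] c [0.6305 0.0622 0.3317] std 0.0018766782782390888
((610.76611328125, 57.48692321777344), (235.0433349609375, 183.9671173095703), 84.76342010498047) [[508.3999938964844, -51.099998474121094], [691.5999755859375, -67.9000015258789], [713.0999755859375, 166.10000610351562], [529.9000244140625, 182.89999389648438]]
side pole dir [ 0.1569  0.9876 -0.0016] [ 0.5743 -0.1634  0.0797] ext [-0.13829777 -0.13697523  0.10097553  0.10264845] z range [0.07344385 0.07974836 0.08557035] x [0.55592285 0.57496574 0.59158118] 389
scene door n [-0.1726  0.0186  0.9848] c [0.6351 0.0475 0.3313] std 0.002596279574736106
((612.939208984375, 55.542266845703125), (235.14439392089844, 180.4766082763672), 83.42115783691406) [[509.79998779296875, -50.900001525878906], [689.0999755859375, -71.5999984741211], [716.0999755859375, 162.0], [536.7999877929688, 182.6999969482422]]
scene pole dir [-1.531e-01 -9.882e-01  8.000e-04] [ 0.5775 -0.1694  0.078 ] ext [-0.10759622 -0.10326879  0.13406336  0.13663778] z range [0.0691767  0.07783054 0.08708552] x [0.55706986 0.5774668  0.59801304] 389
```

```bash
cat > plan.py <<'E'
from h import *
def axes(yaw):
    f=np.array([np.cos(yaw),np.sin(yaw),0]); return f
def restR(yaw):
    f=axes(yaw); up=np.array([0,0,1.]); rx=np.cos(np.pi/6)*f+.5*up; rz=-.5*f+np.cos(np.pi/6)*up; ry=np.cross(rz,rx); return np.c_[rx,ry,rz]
def toolR_from_pole(Rp): return np.c_[-Rp[:,0],Rp[:,1],-Rp[:,2]]
def pole_from_rest(Rr): return np.c_[-Rr[:,1],Rr[:,0],Rr[:,2]]
def step(p,Rm,row):
    row=np.array(row,float); return p+Rm@row[1:4], Rm@R.from_rotvec(row[4:7],degrees=True).as_matrix()
def plan(p0,R0,p1,R1,n,g,dec=3):
    """straight line, uniform turning, n rows; rounded rows, closed-loop rounding"""
    p,Rm=np.array(p0,float),np.array(R0,float); rows=[]
    for i in range(n):
        k=n-i
        rv=R.from_matrix(Rm.T@R1).as_rotvec(degrees=True)/k
        dp=Rm.T@((p1-p)/k)
        row=[g]+[round(float(x),dec)+0. for x in dp]+[round(float(x),1)+0. for x in rv]
        p,Rm=step(p,Rm,row); rows.append(row)
    import json
    print(json.dumps(rows)); print('end',np.round(p,4),'errdeg',np.round(R.from_matrix(Rm.T@R1).magnitude()*57.3,2))
    return p,Rm
def now():
    s=status.read_state(); return s['tool_pos'],R.from_rotvec(s['orientation']).as_matrix(),s
E
python3 - <<'E'
from plan import *
p,Rm,s=now()
Rr=restR(-np.radians(8.9)); Rt=toolR_from_pole(pole_from_rest(Rr))
seat=np.array([.575,-.163,.072]); g=seat-.02*Rr[:,1]
p1=g+Rr[:,2]*.13
print(p1,Rr)
print(R.from_matrix(Rm.T@Rt).magnitude()*57.3)
mid=np.array([.35,-.45,.28])
q,Q=plan(p,Rm,p1+[-.03,0,.03],Rt,12,-1)
plan(q,Q,p1,Rt,4,-1)
E
```

```text
[ 0.5076884  -0.17270302  0.1845833 ] [[ 0.85559834  0.15471039 -0.49397993]
 [-0.13398312  0.98795987  0.07735519]
 [ 0.5         0.          0.8660254 ]]
73.4869623649435
[[-1, 0.035, -0.029, 0.001, -2.2, 1.5, -5.5], [-1, 0.038, -0.025, 0.0, -2.2, 1.5, -5.5], [-1, 0.04, -0.022, 0.001, -2.2, 1.5, -5.5], [-1, 0.042, -0.018, 0.001, -2.2, 1.5, -5.5], [-1, 0.044, -0.014, 0.001, -2.2, 1.5, -5.5], [-1, 0.045, -0.009, 0.002, -2.2, 1.5, -5.5], [-1, 0.045, -0.005, 0.003, -2.2, 1.5, -5.5], [-1, 0.046, -0.001, 0.004, -2.2, 1.5, -5.6], [-1, 0.045, 0.003, 0.005, -2.2, 1.5, -5.5], [-1, 0.045, 0.007, 0.007, -2.2, 1.4, -5.6], [-1, 0.044, 0.012, 0.008, -2.1, 1.5, -5.5], [-1, 0.042, 0.015, 0.01, -2.2, 1.4, -5.6]]
end [ 0.4774 -0.1726  0.2146] errdeg 0.05
[[-1, 0.001, 0.003, 0.01, 0.0, 0.0, 0.0], [-1, 0.001, 0.003, 0.01, 0.0, 0.0, 0.0], [-1, 0.001, 0.002, 0.01, 0.0, 0.0, 0.0], [-1, 0.002, 0.003, 0.011, 0.0, 0.0, 0.0]]
end [ 0.5079 -0.1723  0.1846] errdeg 0.05
```

>>> play_rows(
  steps=[
    [[-1,0.035,-0.029,0.001,-2.2,1.5,-5.5],[-1,0.038,-0.025,0.0,-2.2,1.5,-5.5],[-1,0.04,-0.022,0.001,-2.2,1.5,-5.5],[-1,0.042,-0.018,0.001,-2.2,1.5,-5.5],[-1,0.044,-0.014,0.001,-2.2,1.5,-5.5],[-1,0.045,-0.009,0.002,-2.2,1.5,-5.5],[-1,0.045,-0.005,0.003,-2.2,1.5,-5.5],[-1,0.046,-0.001,0.004,-2.2,1.5,-5.6],[-1,0.045,0.003,0.005,-2.2,1.5,-5.5],[-1,0.045,0.007,0.007,-2.2,1.4,-5.6],[-1,0.044,0.012,0.008,-2.1,1.5,-5.5],[-1,0.042,0.015,0.01,-2.2,1.4,-5.6]],
  ],
)

```text
t: 2.55
tool_pos: [0.4784, -0.1712, 0.2152]
orientation: [2.049, 1.761, 0.472]
contact_force: [1.3, -1.1, -0.5]
width: 0.0858
```

```bash
python3 - <<'E'
from plan import *
p,Rm,s=now(); print(p,s['q'].round(3))
import pickle
c=cams.get_calibration('wrist'); im,d=cams.grab_frame('wrist')
cv2.imwrite('pics/w1.png',im); pickle.dump((c,im,d),open('w1.pkl','wb'))
for name in ['pole_mid','rest','door_eye']:
    for r in masks_of('wrist',name):
        P,uv=cloud(c,d,r['region'])
        if len(P): print(name,round(r['conf'],2),np.round(r['rect']),np.round(np.median(P,0),3))
E
```

```text
[ 0.47837034 -0.17120405  0.21517619] [ 1.     0.153 -0.716  2.277  0.086  0.228  0.086]
pole_mid 0.93 [224. 303. 115.  67.] [ 0.492 -0.396  0.015]
pole_mid 0.82 [ 72. 151. 143. 142.] [ 0.397 -0.132  0.013]
pole_mid 0.68 [280. 154.  43. 204.] [ 0.577 -0.159  0.078]
pole_mid 0.56 [331. 238.  70.  67.] [ 0.721 -0.383  0.012]
rest 0.96 [252. 135.  80. 152.] [ 0.573 -0.147  0.012]
```

View pics/w1.png

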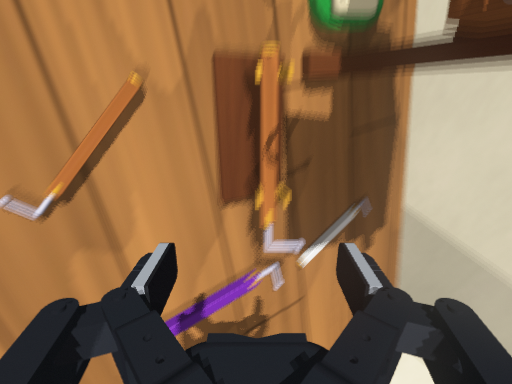

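```bash
python3 - <<'E'
from plan import *
import pickle
c,im,d=pickle.load(open('w1.pkl','rb'))
a=cv2.resize(im[30:270,190:330],None,fx=2.5,fy=2.5,interpolation=cv2.INTER_CUBIC); cv2.imwrite('pics/w1c.png',a)
r=[r for r in masks_of('wrist','pole_mid') if abs(r['rect'][0]-280)<15 and abs(r['rect'][1]-154)<20][0]
P,uv=cloud(c,d,r['region'])
seat=np.array([.575,-.163,.072])
for yaw in (-8,-8.9,-10):
    Rr=restR(np.radians(yaw)); L=(P-seat)@Rr
    k=(abs(L[:,2]-.009)<.006)&(abs(L[:,0])<.02)&(L[:,1]>-.1)
    pf=np.polyfit(L[k,1],L[k,0],1); print(yaw,'slope deg',np.degrees(np.arctan(pf[0])),'off',pf[1],'z',np.median(L[k,2]),'std',L[k,2].std(),'y',np.percentile(L[k,1],[0,1,99,100]), L[:,1].min())
    zf=np.polyfit(L[k,1],L[k,2],1);print(zf, np.percentile(L[k,0]-np.polyval(pf,L[k,1]),[2,98]))
    h=L[L[:,1]<-.11]; print('hook x,z',np.percentile(h,[2,50,98],axis=0).round(4).tolist())
E
```

```text
-8 slope deg 0.6938112744589487 off 0.003265778444876913 z 0.005533811791732503 std 0.000841550983205204 y [-0.09989646 -0.09692751  0.09884913  0.10097814] -0.1834636727275872
[-0.0059353   0.00557068] [-0.00830389  0.00855629]
hook x,z [[-0.0013, -0.1392, -0.0038], [0.0134, -0.134, 0.0009], [0.0434, -0.1117, 0.0032]]
-8.9 slope deg -0.08405937968588788 off 0.003265794808673297 z 0.00557829276186338 std 0.0007796552788283832 y [-0.09991285 -0.09697816  0.09891397  0.10091611] -0.18256084789468022
[0.00171211 0.00556989] [-0.008305    0.00856171]
hook x,z [[0.0004, -0.1386, -0.0049], [0.0152, -0.1338, -0.0002], [0.0453, -0.1117, 0.0021]]
-10 slope deg -1.0378769025929142 off 0.0032582397663267174 z 0.005680181717920578 std 0.0010041648670231628 y [-0.0998994  -0.09699295  0.09892246  0.10080649] -0.1813962475526344
[0.01102917 0.00556977] [-0.00832232  0.00857638]
hook x,z [[0.0024, -0.1382, -0.0062], [0.0183, -0.1333, -0.0014], [0.0475, -0.1117, 0.0008]]
```

View pics/w1c.png

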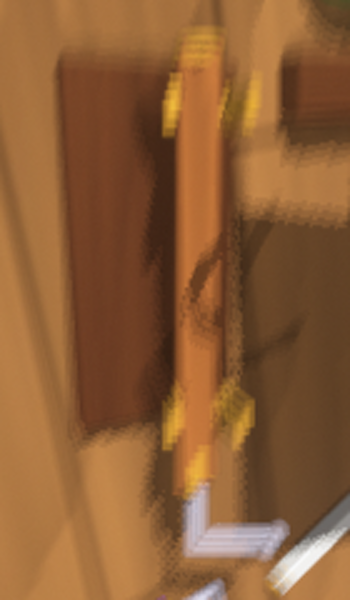

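```bash
cat >> plan.py <<'E'
seat=np.array([.5795,-.163,.072]); RY=np.radians(-8.8)
Rr=restR(RY); Rrt=toolR_from_pole(pole_from_rest(Rr))
gr=seat-.028*Rr[:,1]-.008*Rr[:,2]
E
python3 - <<'E'
from plan import *
p,Rm,s=now()
q,Q=plan(p,Rm,gr+.06*Rr[:,2],Rrt,6,-1)
q,Q=plan(q,Q,gr,Rrt,6,-1)
E
```

```text
[[-1, 0.0, 0.002, 0.02, 0.0, 0.0, 0.0], [-1, -0.001, 0.003, 0.02, 0.0, 0.0, 0.0], [-1, 0.0, 0.002, 0.02, 0.0, 0.0, 0.0], [-1, -0.001, 0.003, 0.02, 0.0, 0.0, 0.0], [-1, 0.0, 0.002, 0.021, 0.0, 0.0, 0.0], [-1, -0.001, 0.003, 0.02, 0.0, 0.1, -0.1]]
end [ 0.5494 -0.1871  0.1173] errdeg 0.05
[[-1, 0.0, 0.0, 0.01, 0.0, 0.0, 0.0], [-1, 0.0, 0.0, 0.01, 0.0, 0.0, 0.0], [-1, 0.0, 0.0, 0.01, 0.0, 0.0, 0.0], [-1, 0.0, 0.0, 0.01, 0.0, 0.0, 0.0], [-1, 0.0, 0.0, 0.01, 0.0, 0.0, 0.0], [-1, 0.0, 0.0, 0.01, 0.0, 0.0, 0.0]]
end [ 0.579  -0.1917  0.0653] errdeg 0.05
```

>>> play_rows(
  steps=[
    [[-1,0.0,0.002,0.02,0,0,0],[-1,-0.001,0.003,0.02,0,0,0],[-1,0.0,0.002,0.02,0,0,0],[-1,-0.001,0.003,0.02,0,0,0],[-1,0.0,0.002,0.021,0,0,0],[-1,-0.001,0.003,0.02,0,0.1,-0.1],[-1,0,0,0,0,0,0],[-1,0,0,0,0,0,0],[-1,0,0,0,0,0,0]],
  ],
)

```text
t: 3.7
tool_pos: [0.5237, -0.1863, 0.1433]
orientation: [2.062, 1.762, 0.453]
contact_force: [-0.3, 0.3, 0.0]
width: 0.0855
```

```bash
cat > look.py <<'E'
from plan import *
import pickle,sys
n,cam=sys.argv[1],sys.argv[2]
p,Rm,s=now(); print(p,s['q'].round(3),s['contact_force'].round(1),s['width'])
c=cams.get_calibration(cam); im,d=cams.grab_frame(cam)
cv2.imwrite(f'pics/{n}.png',im); pickle.dump((c,im,d),open(n+'.pkl','wb'))
E
python3 look.py w2 wrist; python3 -c "
from plan import *
import pickle
c,im,d=pickle.load(open('w2.pkl','rb'))
P,uv=cloud(c,d); L=(P-seat)@Rr
k=(abs(L[:,2]-.009)<.006)&(abs(L[:,0])<.012)&(abs(L[:,1])<.05)
print(k.sum()); pf=np.polyfit(L[k,1],L[k,0],1); print('slope',np.degrees(pf[0]),'off',pf[1],'z',np.median(L[k,2]),np.percentile(L[k,0],[2,98]))
p,Rm,s=now(); print((gr-p)@Rm, R.from_matrix(Rm.T@Rrt).magnitude()*57.3)
"
```

```text
[ 0.52374405 -0.18634997  0.14326103] [ 0.858  0.369 -0.666  2.276  1.275  0.177 -1.097] [-0.3  0.3  0. ] 0.08553721230749661
2515
slope 0.1009676575423586 off -0.000728882988131644 z 0.0077413203452867665 [-0.00935253  0.00799443]
[0.00424919 0.00990182 0.09543473] 0.8421772823279963
```

View pics/w2.png

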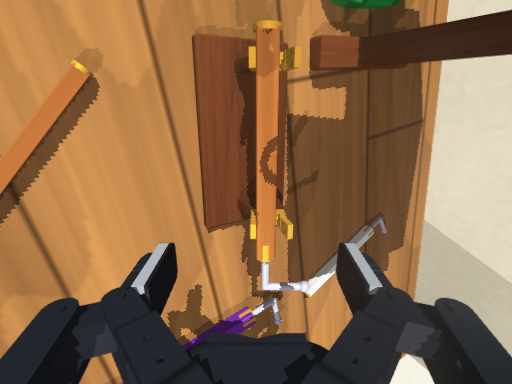

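```bash
cat > kin.py <<'E'
import numpy as np, itertools
from scipy.optimize import least_squares
from scipy.spatial.transform import Rotation as R
data=[([1.44552883,.50833434,-.2375009,1.50113334,.1256989,1.1489027,-.15481821],[.14274408,-.6079436,.21993086],[-3.11894678,-.36144634,.00039377])]
import pickle,os
def T(Rm=np.eye(3),t=(0,0,0)):
    M=np.eye(4);M[:3,:3]=Rm;M[:3,3]=t;return M
def rz(a): return R.from_euler('z',a).as_matrix()
def ry(a): return R.from_euler('y',a).as_matrix()
def fk(q,x,s):
    y0,h,L1,a1,a2,L2,a3,L3,y7=x
    q=np.array(q)*s
    return T(rz(q[0]+y0))@T(t=(0,0,h))@T(ry(q[1]))@T(t=(0,0,L1))@T(rz(q[2]))@T(t=(a1,0,0))@T(ry(q[3]))@T(t=(a2,0,L2))@T(rz(q[4]))@T(t=(0,0,0))@T(ry(q[5]))@T(t=(a3,0,L3))@T(rz(q[6]+y7))
def fit(data):
    best=[]
    for s in itertools.product([1],[1],[1,-1],[1],[1,-1],[1],[1,-1]):
        s=np.array(s)
        def res(x):
            r=[]
            for q,p,o in data:
                M=fk(q,x,s); r+=list((M[:3,3]-p)*3); r+=list(R.from_matrix(M[:3,:3].T@R.from_rotvec(o).as_matrix()).as_rotvec())
            return r
        for y0 in (0,1.57,3.14,-1.57):
          for y7 in (0,1.57,3.14,-1.57):
            o=least_squares(res,[y0,.3,.35,0,0,.35,.0,.2,y7],max_nfev=200); best.append((o.cost,s,o.x))
    best.sort(key=lambda b:b[0]); return best
E
python3 - <<'E'
from kin import *
from h import status
s=status.read_state()
# include joint 2/3 states; second state printed rounded
d=data+[([1.000,.153,-.716,2.277,.086,.228,.086],[.47837,-.171204,.215176],[2.049,1.761,.472]),(s['q'],s['tool_pos'],s['orientation'])]
b=fit(d)
for c in b[:4]: print(c[0],c[1],c[2].round(4))
import pickle; pickle.dump((b[0],d),open('kin.pkl','wb'))
E
```

```text
0.39958659935546154 [ 1  1 -1  1 -1  1 -1] [ 4.2183 -0.1132  3.6568 -3.5338 -0.0585  0.8077 -0.9891  4.2494  1.7259]
0.3995865993578872 [ 1  1 -1  1 -1  1 -1] [-2.0649 -0.1132  3.6568 -3.5338 -0.0586  0.8077 -0.9891  4.2494  1.7259]
0.39958659936369045 [ 1  1 -1  1 -1  1 -1] [-2.0649 -0.1133  3.6568 -3.5338 -0.0586  0.8077 -0.9891  4.2494 -4.5573]
0.39958659937416374 [ 1  1 -1  1 -1  1 -1] [-2.0649 -0.1132  3.6568 -3.5338 -0.0585  0.8077 -0.9891  4.2494 -4.5573]
```

```bash
cat > ofit.py <<'E'
from kin import *
import pickle
(_,d)=pickle.load(open('kin.pkl','rb'))
res=[]
h=np.pi/2
Q=np.array([a[0] for a in d]); RO=[R.from_rotvec(a[2]).as_matrix() for a in d]
def mk(q,s,o):
    return ry(s[1]*q[1]+o[1])@rz(s[2]*q[2]+o[2])@ry(s[3]*q[3]+o[3])@rz(s[4]*q[4]+o[4])@ry(s[5]*q[5]+o[5])
S=list(itertools.product([1,-1],repeat=7))
for s in S:
    for o3,o5,o2,o4 in itertools.product([0,h,2*h,3*h],[0,h,2*h,3*h],[0,h,2*h,3*h],[0,h,2*h,3*h]):
        if s[1]<0: continue
        o=[0,0,o2,o3,o4,o5,0]
        # Rz(y0) A Rz(y7)=RO ; check zz element invariants first: (A)_zz
        M=[mk(q,s,o) for q in Q]
        e=sum((m[2,2]-r[2,2])**2 for m,r in zip(M,RO))
        if e<.01: 
            # azimuth of z col and z row
            az=[np.arctan2(r[1,2],r[0,2])-np.arctan2(m[1,2],m[0,2])-s[0]*q[0] for q,m,r in zip(Q[1:],M[1:],RO[1:])]
            ar=[np.arctan2(r[2,1],r[2,0])+0*1-np.arctan2(m[2,1],m[2,0])+s[6]*q[6] for q,m,r in zip(Q[1:],M[1:],RO[1:])]
            v=abs(np.exp(1j*az[0])-np.exp(1j*az[1]))+abs(np.exp(1j*ar[0])-np.exp(1j*ar[1]))
            res.append((e+v,e,v,s,o,az,ar))
res.sort(key=lambda t:t[0])
for r in res[:8]: print(r)
E
python3 ofit.py
```

```text
(np.float64(0.0015239497611792508), np.float64(1.3958073968798021e-08), np.float64(0.001523935803105282), (-1, 1, -1, -1, 1, 1, -1), [0, 0, 3.141592653589793, 3.141592653589793, 3.141592653589793, 3.141592653589793, 0], [np.float64(-0.0002311544878723648), np.float64(-1.1102230246251565e-16)], [np.float64(-1.5695035453891222), np.float64(4.7123889803846915)])
(np.float64(0.001523949761179584), np.float64(1.3958073968824255e-08), np.float64(0.0015239358031056151), (-1, 1, -1, 1, 1, 1, -1), [0, 0, 0, 3.141592653589793, 0, 3.141592653589793, 0], [np.float64(-0.00023115448787214277), np.float64(0.0)], [np.float64(-1.5695035453891226), np.float64(4.712388980384691)])
(np.float64(0.0015239497611806711), np.float64(1.3958073968745555e-08), np.float64(0.0015239358031067024), (-1, 1, -1, 1, 1, -1, -1), [0, 0, 0, 3.141592653589793, 3.141592653589793, 3.141592653589793, 0], [np.float64(-0.0002311544878723648), np.float64(4.440892098500626e-16)], [np.float64(1.572089108200671), np.float64(1.5707963267948972)])
(np.float64(0.0015239497611807822), np.float64(1.3958073968850488e-08), np.float64(0.0
[... 816 characters left out ...]
oat64(4.71238898038469)])
(np.float64(0.0015239497611808052), np.float64(1.3958073968850488e-08), np.float64(0.0015239358031068364), (-1, 1, -1, -1, -1, 1, -1), [0, 0, 3.141592653589793, 0, 3.141592653589793, 0, 0], [np.float64(-0.00023115448787214277), np.float64(3.3306690738754696e-16)], [np.float64(-1.5695035453891226), np.float64(4.71238898038469)])
(np.float64(0.0015239497611811152), np.float64(1.3958073968771788e-08), np.float64(0.0015239358031071465), (-1, 1, -1, -1, 1, -1, -1), [0, 0, 3.141592653589793, 3.141592653589793, 0, 3.141592653589793, 0], [np.float64(-0.0002311544878723648), np.float64(4.440892098500626e-16)], [np.float64(1.5720891082006707), np.float64(1.5707963267948966)])
```

```bash
cat > kfit.py <<'E'
from kin import *
import pickle
(_,d)=pickle.load(open('kin.pkl','rb'))
s=np.array([-1,1,-1,1,-1,1,-1])
def frames(q):
    q=s*np.array(q); A=rz(q[0])@ry(q[1]); B=A@rz(q[2]); C=B@ry(q[3]); D=C@rz(q[4]); E=D@ry(q[5]); F=E@rz(q[6])
    return A,B,C,D,E,F
for y in (h:=np.pi/2,-h):
    for q,p,o in d:
        F=frames(q)[-1]@rz(y); print(y, R.from_matrix(F.T@R.from_rotvec(o).as_matrix()).magnitude())
cols=lambda q:(lambda A,B,C,D,E,F:np.c_[[0,0,1.],A[:,2],B[:,0],C[:,0],C[:,2],E[:,0],E[:,2]])(*frames(q))
M=np.vstack([cols(q) for q,_,_ in d]); b=np.hstack([np.array(p) for _,p,_ in d])
for sel in ([0,1,4,6],[0,1,2,3,4,6],[0,1,4,5,6],[0,1,2,3,4,5,6]):
    x,r,rk,sv=np.linalg.lstsq(M[:,sel],b,rcond=None); print(sel,x.round(4),'maxres',abs(M[:,sel]@x-b).max(),rk)
E
python3 kfit.py
```

```text
1.5707963267948966 1.0190629995579622e-08
1.5707963267948966 0.0011239573728129405
1.5707963267948966 4.223419776112405e-16
-1.5707963267948966 3.141592650129053
-1.5707963267948966 3.1404997094423908
-1.5707963267948966 3.1415926535897927
[0, 1, 4, 6] [0.1616 0.6409 0.3542 0.3666] maxres 0.01753278749885237 4
[0, 1, 2, 3, 4, 6] [ 0.0738  0.605   0.0112 -0.0626  0.3272  0.2976] maxres 0.012230487900793618 6
[0, 1, 4, 5, 6] [0.177  0.6353 0.3648 0.0087 0.3679] maxres 0.017644076354121185 5
[0, 1, 2, 3, 4, 5, 6] [ 0.0358  0.6725 -0.061  -0.0725  0.3269 -0.0277  0.363 ] maxres 0.010018860372072225 7
```

>>> play_rows(
  steps=[
    [[-1,0,0,-0.01,0,-5,0],[-1,0,0,-0.01,0,-5,0],[-1,0,0,-0.01,0,-5,0],[-1,0,0,0,0,-5,0],[-1,0,0,0,0,0,0]],
  ],
)

```text
t: 4.25
tool_pos: [0.5113, -0.1774, 0.1694]
orientation: [1.99, 1.559, 0.086]
contact_force: [-0.3, -0.5, -0.2]
width: 0.0854
```

```bash
cat > rec.py <<'E'
from plan import *
import pickle
b,d=pickle.load(open('kin.pkl','rb')); p,Rm,s=now(); d.append((s['q'],p,s['orientation'])); pickle.dump((b,d),open('kin.pkl','wb')); print(s['t'],p,s['q'].round(3),np.abs(s['qvel']).max())
E
python3 rec.py
```

```text
4.25 [ 0.51129016 -0.17736004  0.16940527] [ 0.427  0.319 -0.554  2.304  1.42   0.629 -1.549] 0.13612363505967784
```

>>> play_rows(
  steps=[
    [[-1,0,0,-0.02,6,0,0],[-1,0,0,-0.02,6,0,0],[-1,0,0,-0.02,6,0,0],[-1,0,0,0,6,0,0],[-1,0,0,0,0,0,0]],
  ],
)

```text
t: 4.75
tool_pos: [0.4974, -0.1674, 0.2118]
orientation: [2.266, 1.643, -0.215]
contact_force: [-0.2, 0.4, -1.0]
width: 0.0854
```

```bash
python3 rec.py
```

```text
4.75 [ 0.49743017 -0.16740762  0.21182704] [ 0.49   0.348 -0.627  1.936  0.691  1.003 -0.827] 0.13405376248253728
```

>>> play_rows(
  steps=[
    [[-1,0,-0.03,0.02,0,0,8],[-1,0,-0.03,0.02,0,0,8],[-1,0,-0.02,0.0,0,0,8],[-1,0,0,0,0,0,8],[-1,0,0,0,0,0,0]],
  ],
)

```text
t: 5.25
tool_pos: [0.4251, -0.1503, 0.1563]
orientation: [2.607, 0.949, -0.078]
contact_force: [0.3, -0.9, 1.0]
width: 0.0857
```

```bash
python3 rec.py; cat > kfit2.py <<'E'
from kin import *
import pickle
(_,d)=pickle.load(open('kin.pkl','rb'))
d=[d[0]]+d[2:]
s=np.array([-1,1,-1,1,-1,1,-1])
def frames(q):
    q=s*np.array(q); A0=rz(q[0]);A=A0@ry(q[1]); B=A@rz(q[2]); C=B@ry(q[3]); D=C@rz(q[4]); E=D@ry(q[5]); F=E@rz(q[6])
    return A0,A,B,C,D,E,F
for q,p,o in d:
    F=frames(q)[-1]@rz(np.pi/2); print(R.from_matrix(F.T@R.from_rotvec(o).as_matrix()).magnitude())
names=['z','A0x','A0y','Ax','Ay','Az','Bx','By','Cx','Cy','Cz','Dx','Dy','Ex','Ey','Ez','Fx','Fy']
def cols(q):
    A0,A,B,C,D,E,F=frames(q); return np.c_[[0,0,1.],A0[:,0],A0[:,1],A[:,0],A[:,1],A[:,2],B[:,0],B[:,1],C[:,0],C[:,1],C[:,2],D[:,0],D[:,1],E[:,0],E[:,1],E[:,2],F[:,0],F[:,1]]
M=np.vstack([cols(q) for q,_,_ in d]); b=np.hstack([np.array(p) for _,p,_ in d])
for sel in ([0,5,10,15],[0,5,8,10,13,15],[0,5,6,8,10,15],[0,5,6,8,10,13,15],[0,1,5,6,8,10,13,15],[0,2,5,7,10,12,15],[0,1,2,5,6,7,8,10,11,12,13,15]):
    x,r,rk,sv=np.linalg.lstsq(M[:,sel],b,rcond=None); print([names[i] for i in sel],x.round(4),'maxres',abs(M[:,sel]@x-b).max(),rk)
E
python3 kfit2.py
```

```text
5.25 [ 0.42513395 -0.1503211   0.15627339] [ 0.37   0.304 -0.495  2.183  0.748  0.804 -1.538] 0.15340331253116563
1.0190629995579622e-08
4.223419776112405e-16
2.455107162793776e-16
1.1264584894736916e-15
2.766694267869637e-16
['z', 'Az', 'Cz', 'Ez'] [0.1472 0.6537 0.345  0.372 ] maxres 0.01550457497882235 4
['z', 'Az', 'Cx', 'Cz', 'Ex', 'Ez'] [ 0.1599  0.6402 -0.0043  0.361   0.0121  0.3643] maxres 0.01540206304364497 6
['z', 'Az', 'Bx', 'Cx', 'Cz', 'Ez'] [ 0.1216  0.6647 -0.0368 -0.0243  0.364   0.3715] maxres 0.010732302021269208 6
['z', 'Az', 'Bx', 'Cx', 'Cz', 'Ex', 'Ez'] [ 0.1058  0.673  -0.0428 -0.0291  0.3566 -0.0062  0.3733] maxres 0.009180655011390398 7
['z', 'A0x', 'Az', 'Bx', 'Cx', 'Cz', 'Ex', 'Ez'] [ 0.1667  0.0246  0.619  -0.0408 -0.0166  0.3601 -0.0067  0.3724] maxres 0.010551310006339132 8
['z', 'A0y', 'Az', 'By', 'Cz', 'Dy', 'Ez'] [ 2.443e-01 -5.500e-03  5.778e-01 -1.860e-02  3.821e-01 -4.000e-04
  3.699e-01] maxres 1.8691435343942686e-09 7
['z', 'A0x', 'A0y', 'Az', 'Bx', 'By', 'Cx', 'Cz', 'Dx', 'Dy', 'Ex', 'Ez'] [ 2.443e-01  0.000e+00 -5.500e-03  5.778e-01 -0.000e+00 -1.860e-02
  0.000e+00  3.821e-01 -0.000e+00 -4.000e-04  0.000e+00  3.699e-01] maxres 9.68981395121915e-10 12
```

```bash
cat > ik.py <<'E'
from plan import *
from scipy.optimize import least_squares
S7=np.array([-1,1,-1,1,-1,1,-1.])
LO=np.array([-3.08,-.24,-1.43,0,-1.52,.17,-2.89]); HI=np.array([3.08,2.05,1.35,2.5,4.66,1.96,2.89])
def _rz(a): c,s=np.cos(a),np.sin(a); return np.array([[c,-s,0],[s,c,0],[0,0,1.]])
def _ry(a): c,s=np.cos(a),np.sin(a); return np.array([[c,0,s],[0,1.,0],[-s,0,c]])
def fk(q,full=False):
    q=S7*np.asarray(q); A0=_rz(q[0]);A=A0@_ry(q[1]);B=A@_rz(q[2]);C=B@_ry(q[3]);D=C@_rz(q[4]);E=D@_ry(q[5]);F=E@_rz(q[6]+np.pi/2)
    sh=np.array([0,0,.2443])-.0055*A0[:,1]; el=sh+.5778*A[:,2]-.0186*B[:,1]; wr=el+.3821*C[:,2]-.0004*D[:,1]; p=wr+.3699*E[:,2]
    return (p,F,sh,el,wr) if full else (p,F)
def iksolve(p,Rm,q0,reg=1e-3,m=.03):
    q0=np.clip(q0,LO+m,HI-m)
    def res(q):
        a,F=fk(q); return np.r_[(a-p)*5,R.from_matrix(F.T@Rm).as_rotvec(),reg*(q-q0)]
    o=least_squares(res,q0,bounds=(LO+m-1e-6,HI-m+1e-6),max_nfev=100)
    return o.x,np.linalg.norm(res(o.x)[:6])
def sols(p,Rm,n=60,seed=0):
    rng=np.random.default_rng(seed); out=[]
    for i in range(n):
        q,e=iksolve(p,Rm,rng.uniform(LO,HI),reg=1e-4)
        if e<2e-3: out.append(q)
    return np.array(out)
E
python3 - <<'E'
from ik import *
for th in (0,15,25,35,-15,-25):
    Rt=Rrt@_ry(-np.radians(th)) if True else 0
    p=seat-.028*Rr[:,1]+.008*Rt[:,2]
    for h in (0,.08):
        s=sols(p-h*Rt[:,2],Rt,80)
        if len(s)==0: print(th,h,'none'); continue
        mg=np.minimum(s-LO,HI-s).min(1); i=np.argsort(-mg)[:4]
        print(th,h,len(s)); print(s[i].round(2))
E
```

```text
Traceback (most recent call last):
NameError: name '_ry' is not defined
```

```bash
sed -i 's/_ry/fry/g;s/_rz/frz/g' ik.py; python3 - <<'E'
from ik import *
for th in (0,15,25,35,-15,-25):
    Rt=Rrt@fry(-np.radians(th))
    p=seat-.028*Rr[:,1]+.008*Rt[:,2]
    for h in (0,.08):
        s=sols(p-h*Rt[:,2],Rt,60)
        if len(s)==0: print(th,h,'none'); continue
        mg=np.minimum(s-LO,HI-s).min(1); i=np.argsort(-mg)[:5]
        print(th,h,len(s)); print(s[i].round(2))
E
```

```text
0 0 40
[[ 1.05  0.8  -1.16  2.24  1.78  0.68 -1.51]
 [ 1.03  0.77 -1.11  2.24  1.79  0.63 -1.53]
 [ 1.02  0.76 -1.1   2.24  1.8   0.62 -1.54]
 [ 1.    0.74 -1.06  2.24  1.81  0.59 -1.56]
 [ 0.98  0.72 -1.01  2.24  1.82  0.55 -1.58]]
0 0.08 25
[[ 1.14  0.57 -1.17  2.26  1.51  0.5  -1.32]
 [ 1.1   0.53 -1.09  2.26  1.51  0.44 -1.32]
 [ 1.09  0.52 -1.06  2.26  1.51  0.42 -1.32]
 [ 1.07  0.51 -1.03  2.26  1.51  0.4  -1.32]
 [ 1.04  0.49 -0.97  2.26  1.5   0.36 -1.32]]
15 0 49
[[ 0.78  0.76 -1.06  2.26  1.78  0.98 -1.74]
 [ 0.75  0.73 -0.99  2.26  1.78  0.92 -1.76]
 [ 0.72  0.71 -0.94  2.26  1.79  0.88 -1.77]
 [ 0.72  0.71 -0.94  2.26  1.79  0.88 -1.77]
 [ 0.63  0.65 -0.78  2.27  1.82  0.76 -1.82]]
15 0.08 50
[[ 0.79  0.56 -1.09  2.29  1.58  0.86 -1.66]
 [ 0.77  0.54 -1.04  2.29  1.58  0.83 -1.66]
 [ 0.73  0.51 -0.97  2.29  1.58  0.78 -1.66]
 [ 0.71  0.5  -0.93  2.29  1.58  0.75 -1.66]
 [ 0.69  0.49 -0.9   2.29  1.58  0.74 -1.67]]
25 0 51
[[ 0.66  0.86 -1.12  2.24  1.71  1.3  -1.81]
 [ 0.57  0.76 -0.93  2.24  1.72  1.13 -1.84]
 [ 0.55  0.75 -0.9   2.24  1.72  1.11 -1.84]
 [ 0.54  0.74 -0.
[... 1027 characters left out ...]
2
[[ 0.71  0.43 -0.14  2.16 -1.17  0.44  1.57]
 [ 0.51  0.44  0.13  2.17 -1.27  0.55  1.67]
 [ 0.75  0.44 -0.2   2.16 -1.14  0.41  1.54]
 [ 0.5   0.44  0.16  2.17 -1.28  0.56  1.68]
 [ 0.78  0.44 -0.24  2.16 -1.11  0.39  1.51]]
-25 0 29
[[ 0.85  0.66 -0.33  2.08 -1.2   0.45  1.69]
 [ 0.86  0.66 -0.35  2.08 -1.19  0.44  1.68]
 [ 0.79  0.65 -0.23  2.08 -1.26  0.51  1.74]
 [ 0.89  0.67 -0.38  2.08 -1.17  0.42  1.66]
 [ 0.69  0.65 -0.09  2.08 -1.32  0.59  1.79]]
-25 0.08 29
[[ 0.88  0.53 -0.22  2.06 -1.03  0.63  1.54]
 [ 0.87  0.53 -0.2   2.06 -1.04  0.64  1.55]
 [ 0.94  0.54 -0.31  2.06 -0.98  0.59  1.5 ]
 [ 0.78  0.52 -0.07  2.06 -1.1   0.7   1.61]
 [ 0.99  0.54 -0.38  2.06 -0.94  0.56  1.46]]
```

```bash
cat > task.py <<'E'
from ik import *
TH=np.radians(18)
HINGE=np.array([.7025,.047,.335]); CY=np.radians(-5.8); DOOR=np.radians(80)
def cup(): 
    cx=np.array([np.cos(CY),np.sin(CY),0]); return np.c_[cx,[-cx[1],cx[0],0],[0,0,1.]]
def eye(a): C=cup(); return HINGE+.155*(-np.sin(a)*C[:,0]-np.cos(a)*C[:,2])
def polehold(prong_mid,delta,grip=.028,th=None,hm=.02):
    th=TH if th is None else th
    C=cup(); px=np.cos(delta)*C[:,0]-np.sin(delta)*C[:,2]; py=C[:,1]; Rp=np.c_[px,py,np.cross(px,py)]
    Rt=toolR_from_pole(Rp)@fry(-th)
    g=prong_mid-hm*py-(.136-grip)*px
    return g+.008*Rt[:,2],Rt
def grasp(h=0,th=None):
    th=TH if th is None else th
    Rt=Rrt@fry(-th); return seat-.028*Rr[:,1]+.008*Rt[:,2]+h*Rr[:,2],Rt
E
python3 - <<'E'
from task import *
p,Rm,s=now(); q=s['q']
path=[]
def track(q,p1,R1,n=15):
    p0,R0=fk(q); rv=R.from_matrix(R0.T@R1).as_rotvec()
    for i in range(1,n+1):
        a=i/n; q2,e=iksolve(p0+(p1-p0)*a,R0@R.from_rotvec(rv*a).as_matrix(),q,reg=1e-2,m=.005)
        if e>2e-2: print('fail',i,e,q2.round(2)); 
        q=q2
    print(q.round(2)); return q
for hh in (.08,0,.08): q=track(q,*grasp(hh))
for dl in (0,10,20):
    print('delta',dl); qq=q.copy()
    P,Rt=grasp(.08); qq=track(qq,P+[-.1,0,.2],Rt)
    e=eye(DOOR); C=cup()
    qq=track(qq,*polehold(e-.06*C[:,1],np.radians(dl)),30); qq=track(qq,*polehold(e,np.radians(dl)))
    for a in (60,40,20,0): qq=track(qq,*polehold(eye(np.radians(a)),np.radians(dl)))
    print(fk(qq,True)[3:])
E
```

```text
[ 0.38  0.4  -0.43  2.3   1.61  0.54 -1.7 ]
[ 0.38  0.59 -0.45  2.26  1.85  0.63 -1.93]
[ 0.38  0.4  -0.43  2.3   1.61  0.54 -1.7 ]
delta 0
[ 0.57 -0.09 -0.44  2.15  0.51  0.63 -0.46]
[ 0.18 -0.03 -0.26  2.06  0.07  0.8   1.35]
[ 0.1  -0.01 -0.36  2.04  0.15  0.82  1.12]
[ 0.08  0.08 -0.36  2.11  0.22  0.68  1.05]
[ 0.06  0.18 -0.33  2.12  0.31  0.58  0.98]
[ 0.05  0.29 -0.3   2.06  0.37  0.53  0.95]
[ 0.06  0.37 -0.29  1.96  0.38  0.56  0.98]
(array([ 0.21216947, -0.03638315,  0.78103576]), array([0.48177043, 0.04931799, 0.52418716]))
delta 10
[ 0.57 -0.09 -0.44  2.15  0.51  0.63 -0.46]
[ 0.26  0.05 -0.34  1.88  0.05  1.07  1.37]
[ 0.16  0.08 -0.4   1.86  0.09  1.08  1.19]
[ 0.15  0.15 -0.4   1.93  0.13  0.95  1.16]
[ 0.13  0.24 -0.39  1.93  0.18  0.86  1.12]
[ 0.12  0.34 -0.37  1.87  0.22  0.83  1.11]
[ 0.12  0.43 -0.35  1.76  0.24  0.86  1.12]
(array([ 0.24012596, -0.05150808,  0.76785271]), array([0.54455458, 0.04294045, 0.5571319 ]))
delta 20
[ 0.57 -0.09 -0.44  2.15  0.51  0.63 -0.46]
[ 0.3   0.16 -0.41  1.7   0.06  1.32  1.35]
[ 0.2   0.18 -0.45  1.69  0.07  1.33  1.21]
[ 0.19  0.24 -0.45  1.75  0.1   1.21  1.19]
[ 0.18  0.33 -0.43  1.74  0.14  1.13  1.17]
[ 0.16  0.43 -0.42  1.68  0.18  1.11  1.16]
[ 0.15  0.51 -0.4   1.55  0.2   1.15  1.17]
(array([ 0.2830997 , -0.06557244,  0.74427204]), array([0.61207632, 0.0360818 , 0.57861768]))
```

```bash
python3 - <<'E'
from task import *
p,Rm,s=now(); print(R.from_matrix(Rm.T@grasp()[1]).magnitude()*57.3)
P,Rt=grasp(.08); print(P)
plan(p,Rm,P,Rt,12,-1)
E
```

```text
38.67478467817794
[ 0.5390685  -0.18757599  0.13469292]
[[-1, 0.006, 0.008, 0.003, -1.6, 0.8, -2.7], [-1, 0.005, 0.008, 0.004, -1.6, 0.8, -2.7], [-1, 0.005, 0.008, 0.004, -1.6, 0.7, -2.7], [-1, 0.004, 0.008, 0.004, -1.6, 0.7, -2.7], [-1, 0.004, 0.008, 0.005, -1.6, 0.8, -2.7], [-1, 0.004, 0.008, 0.005, -1.6, 0.7, -2.7], [-1, 0.003, 0.008, 0.005, -1.6, 0.8, -2.7], [-1, 0.003, 0.008, 0.005, -1.7, 0.7, -2.7], [-1, 0.002, 0.008, 0.006, -1.6, 0.7, -2.6], [-1, 0.002, 0.008, 0.006, -1.7, 0.8, -2.7], [-1, 0.001, 0.008, 0.006, -1.6, 0.7, -2.6], [-1, 0.001, 0.008, 0.007, -1.7, 0.8, -2.7]]
end [ 0.5392 -0.1881  0.1348] errdeg 0.04
```

>>> play_rows(
  steps=[
    [[-1,0.006,0.008,0.003,-1.6,0.8,-2.7],[-1,0.005,0.008,0.004,-1.6,0.8,-2.7],[-1,0.005,0.008,0.004,-1.6,0.7,-2.7],[-1,0.004,0.008,0.004,-1.6,0.7,-2.7],[-1,0.004,0.008,0.005,-1.6,0.8,-2.7],[-1,0.004,0.008,0.005,-1.6,0.7,-2.7],[-1,0.003,0.008,0.005,-1.6,0.8,-2.7],[-1,0.003,0.008,0.005,-1.7,0.7,-2.7],[-1,0.002,0.008,0.006,-1.6,0.7,-2.6],[-1,0.002,0.008,0.006,-1.7,0.8,-2.7],[-1,0.001,0.008,0.006,-1.6,0.7,-2.6],[-1,0.001,0.008,0.007,-1.7,0.8,-2.7]],
  ],
)

```text
t: 6.45
tool_pos: [0.5402, -0.1878, 0.1347]
orientation: [1.994, 1.583, 0.136]
contact_force: [0.3, -0.0, -0.2]
width: 0.0855
```

```bash
python3 look.py w3 wrist;python3 - <<'E'
from task import *
import pickle
c,im,d=pickle.load(open('w3.pkl','rb'))
P,uv=cloud(c,d); L=(P-seat)@Rr
k=(abs(L[:,2]-.009)<.006)&(abs(L[:,0])<.012)&(abs(L[:,1])<.05)
print(k.sum()); pf=np.polyfit(L[k,1],L[k,0],1); print('slope',np.degrees(pf[0]),'off',pf[1],'z',np.median(L[k,2]),np.percentile(L[k,0],[2,98]))
p,Rm,s=now(); P,Rt=grasp(.0); print((P-p)@Rm,R.from_matrix(Rm.T@Rt).as_rotvec()*57.3)
plan(p,Rm,P,Rt,10,-1)
E
```

```text
[ 0.54019707 -0.18775326  0.13472088] [ 0.363  0.397 -0.406  2.292  1.611  0.528 -1.685] [ 0.3 -0.  -0.2] 0.08552416307845068
3164
slope -0.005880401688187598 off -0.0006472323303380557 z 0.0077520575836689185 [-0.00924347  0.0079235 ]
[ 0.02495798 -0.00089829  0.07475543] [ 0.02361238 -0.12176796  0.61156251]
[[-1, 0.002, 0.0, 0.007, 0.0, 0.0, 0.1], [-1, 0.003, 0.0, 0.008, 0.0, 0.0, 0.1], [-1, 0.002, 0.0, 0.007, 0.0, 0.0, 0.1], [-1, 0.003, 0.0, 0.008, 0.0, 0.0, 0.0], [-1, 0.002, 0.0, 0.007, 0.0, 0.0, 0.1], [-1, 0.003, 0.0, 0.008, 0.0, 0.0, 0.0], [-1, 0.002, 0.0, 0.007, 0.0, 0.0, 0.1], [-1, 0.003, 0.0, 0.008, 0.0, 0.0, 0.0], [-1, 0.002, -0.001, 0.007, 0.0, -0.1, 0.1], [-1, 0.003, 0.0, 0.008, 0.0, 0.0, 0.0]]
end [ 0.5788 -0.1938  0.0652] errdeg 0.03
```

View pics/w3.png

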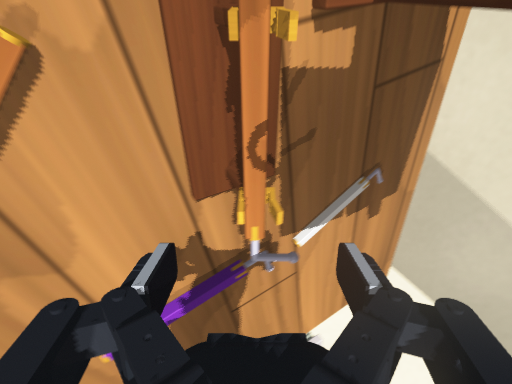

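>>> play_rows(
  steps=[
    [[-1,0.002,0,0.007,0,0,0.1],[-1,0.003,0,0.008,0,0,0.1],[-1,0.002,0,0.007,0,0,0.1],[-1,0.003,0,0.008,0,0,0],[-1,0.002,-0.001,0.007,0,0,0.1],[-1,0.003,0,0.008,0,0,0],[-1,0.002,0,0.007,0,0,0.1],[-1,0.003,0,0.008,0,0,0],[-1,0.002,-0.001,0.007,0,-0.1,0.1],[-1,0.003,0,0.008,0,0,0],[-1,0,0,0,0,0,0]],
  ],
)

```text
t: 7.6
tool_pos: [0.5782, -0.1928, 0.0644]
orientation: [2.007, 1.565, 0.137]
contact_force: [1.1, 0.2, 0.2]
width: 0.0852
```

```bash
python3 look.py w4 wrist;python3 - <<'E'
from task import *
p,Rm,s=now(); P,Rt=grasp(.0); print((P-p)@Rm,R.from_matrix(Rm.T@Rt).as_rotvec()*57.3)
E
```

```text
[ 0.57818816 -0.19284559  0.0643546 ] [ 0.359  0.588 -0.426  2.265  1.857  0.622 -1.946] [1.1 0.2 0.2] 0.08517884682181369
[-7.09071942e-04  9.46822784e-04  8.39404661e-05] [-0.09556475  0.10515823 -0.43008694]
```

View pics/w4.png

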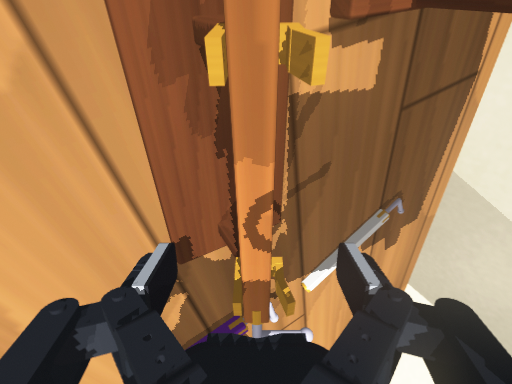

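>>> play_rows(
  steps=[
    [[1,0,0,0,0,0,0],[1,0,0,0,0,0,0],[1,0,0,0,0,0,0],[1,0,0,0,0,0,0],[1,0,0,0,0,0,0],[1,0,0,0,0,0,0],[1,0,0,0,0,0,0],[1,0,0,0,0,0,0],[1,0,0,0,0,0,0],[1,0,0,0,0,0,0]],
  ],
  squeeze=80,
)

```text
t: 8.65
tool_pos: [0.5778, -0.1929, 0.066]
orientation: [2.006, 1.564, 0.138]
contact_force: [-3.3, 1.3, 4.9]
width: 0.015
```

```bash
python3 look.py w5 wrist;python3 - <<'E'
from task import *
p,Rm,s=now(); P,Rt=grasp(.06); print(s['wrist_torque'],(P-p)@Rm)
np.savez('held.npz',p=p,R=Rm)
plan(p,Rm,p+.06*Rr[:,2],Rm,8,1)
E
```

```text
[ 0.57781687 -0.19289353  0.06602658] [ 0.359  0.585 -0.426  2.266  1.855  0.622 -1.945] [-3.3  1.3  4.9] 0.01502584723928798
[ 0.2792615   0.59632327 -0.11038331] [-0.01892052  0.0005735  -0.05585131]
[[1, -0.002, 0.0, -0.007, 0.0, 0.0, 0.0], [1, -0.002, 0.0, -0.007, 0.0, 0.0, 0.0], [1, -0.002, 0.0, -0.007, 0.0, 0.0, 0.0], [1, -0.003, 0.0, -0.007, 0.0, 0.0, 0.0], [1, -0.002, 0.0, -0.007, 0.0, 0.0, 0.0], [1, -0.003, 0.0, -0.007, 0.0, 0.0, 0.0], [1, -0.002, 0.0, -0.008, 0.0, 0.0, 0.0], [1, -0.003, 0.0, -0.007, 0.0, 0.0, 0.0]]
end [ 0.548  -0.1887  0.1181] errdeg 0.0
```

View pics/w5.png

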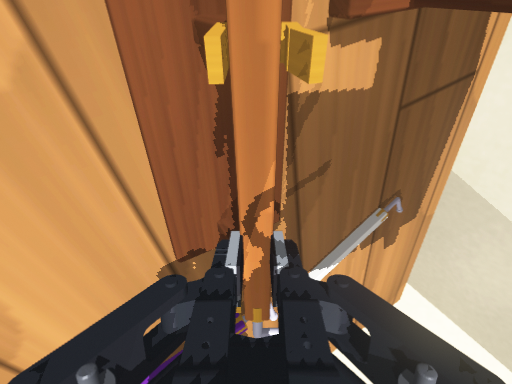

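>>> play_rows(
  steps=[
    [[1,-0.002,0,-0.007,0,0,0],[1,-0.002,0,-0.007,0,0,0],[1,-0.002,0,-0.007,0,0,0],[1,-0.003,0,-0.007,0,0,0],[1,-0.002,0,-0.007,0,0,0],[1,-0.003,0,-0.007,0,0,0],[1,-0.002,0,-0.008,0,0,0],[1,-0.003,0,-0.007,0,0,0],[1,0,0,0,0,0,0]],
  ],
)

```text
t: 9.6
tool_pos: [0.548, -0.1889, 0.1187]
orientation: [2.006, 1.563, 0.139]
contact_force: [0.4, 0.5, -0.6]
width: 0.0145
```

```bash
python3 look.py w6 wrist;python3 look.py s6 side;python3 look.py t6 scene; python3 -c "
import cv2
im=cv2.imread('pics/s6.png'); cv2.imwrite('pics/s6c.png',cv2.resize(im[120:300,170:410],None,fx=3,fy=3,interpolation=cv2.INTER_CUBIC))"
```

```text
[ 0.54797067 -0.18886708  0.11871031] [ 0.355  0.441 -0.408  2.293  1.684  0.552 -1.781] [ 0.4  0.5 -0.6] 0.01449235845773136
[ 0.54819545 -0.18885565  0.11827835] [ 0.355  0.442 -0.408  2.292  1.685  0.553 -1.783] [-0.1 -0.5 -1. ] 0.014999853819692604
[ 0.5482633  -0.18881233  0.11784321] [ 0.355  0.443 -0.408  2.292  1.685  0.553 -1.783] [-0.1  0.5 -2.1] 0.014800195357939869
```

View pics/w6.png

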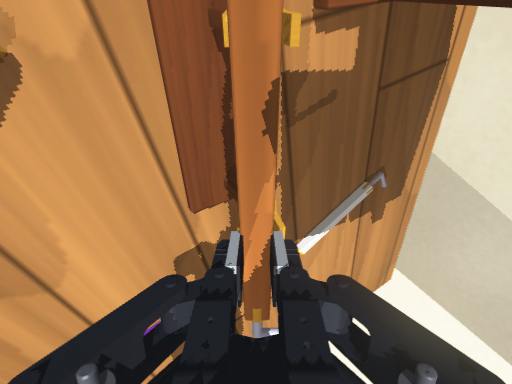

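View pics/s6c.png

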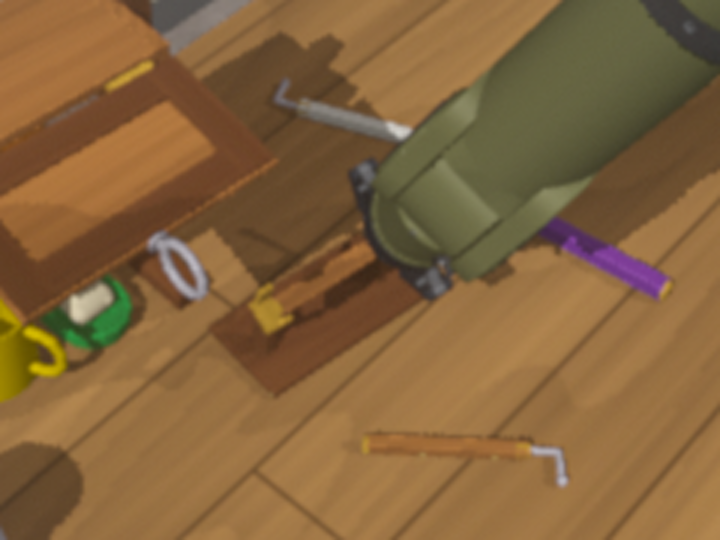

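```bash
python3 - <<'E'
from task import *
import pickle
C=cup()
print('eye guess',eye(DOOR))
for n,box in (('s6',(190,245,190,235)),('t6',(140,165,215,250))):
    c,im,d=pickle.load(open(n+'.pkl','rb'))
    print(n,'proj eye',proj(c,eye(DOOR)))
    hsv=cv2.cvtColor(im,cv2.COLOR_BGR2HSV)
    m=np.zeros(d.shape,bool); r0,r1,c0,c1=box; m[r0:r1,c0:c1]=1
    m&=(hsv[...,1]<75)&(hsv[...,2]>70)&(d>0)
    P,uv=cloud(c,d,m); k=(P[:,2]>.2)&(P[:,2]<.4); P=P[k]; uv=uv[k]
    L=(P-HINGE)@C
    print(len(P),'pix',uv.min(0),uv.max(0),'cup frame pct',np.percentile(L,[2,50,98],axis=0).round(4).tolist())
    a=cv2.resize(im[r0-15:r1+15,c0-15:c1+15],None,fx=8,fy=8,interpolation=cv2.INTER_NEAREST); cv2.imwrite(f'pics/{n}ring.png',a)
    # circle fit in x-z plane
    def f(x): return np.hypot(L[:,0]-x[0],L[:,2]-x[1])-.0215
    o=least_squares(f,[-.15,-.03],loss='soft_l1',f_scale=.002); print('circle centre',o.x, np.std(o.fun), np.median(L[:,1]))
E
```

```text
eye guess [0.55063623 0.06242576 0.30808453]
s6 proj eye [[228.89718441 207.53931616]]
141 pix [219 197] [234 218] cup frame pct [[-0.1729, -0.005, -0.0461], [-0.1473, 0.0022, -0.0173], [-0.1293, 0.0084, -0.0006]]
circle centre [-0.15778983 -0.02255158] 0.0034698028531804925 0.002192898631660122
t6 proj eye [[234.09452344 155.27109769]]
66 pix [224 151] [241 159] cup frame pct [[-0.1819, -0.0042, -0.0441], [-0.1567, -0.0007, -0.0161], [-0.1312, 0.0052, -0.0008]]
circle centre [-0.15837484 -0.02322469] 0.002971124883337668 -0.0007384275176989443
```

View pics/s6ring.png

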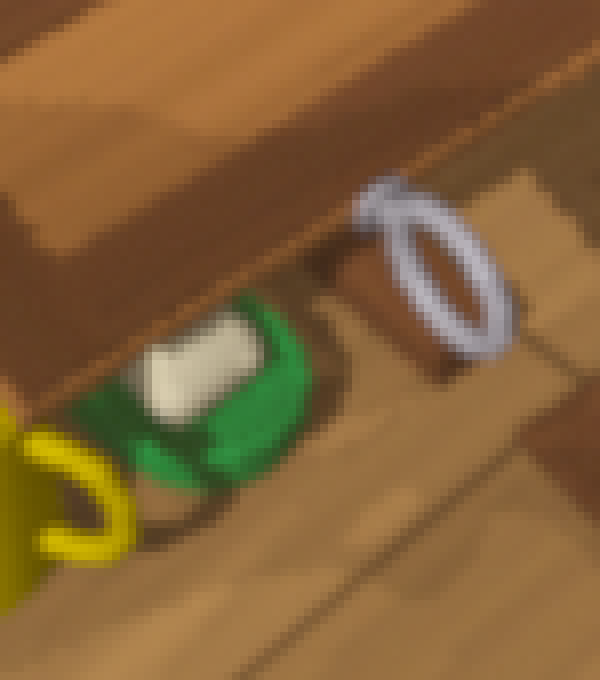

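View pics/t6ring.png

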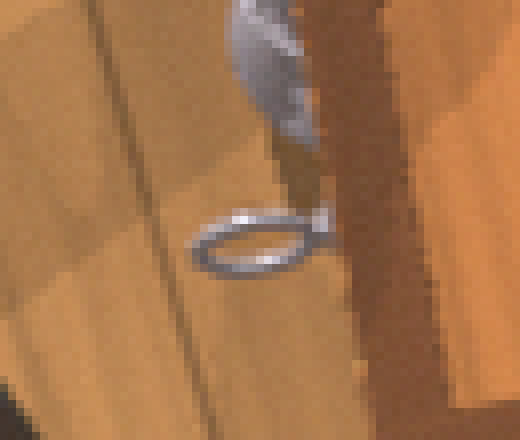

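```bash
python3 - <<'E'
from task import *
import pickle
cs=[pickle.load(open(n+'.pkl','rb'))[0] for n in('s6','t6')]
uv=np.array([[231.9,209.4],[231.9,155.75]])
f=lambda X:np.r_[proj(cs[0],X)[0]-uv[0],proj(cs[1],X)[0]-uv[1]]
o=least_squares(f,eye(DOOR)); print(o.x,o.fun,(o.x-HINGE)@cup())
# wire projected check
E
```

```text
[0.54287481 0.0619886  0.30823753] [-0.27012811 -0.10334035 -0.28300311  0.28806569] [-0.16032272 -0.00121926 -0.02676247]
```

```bash
sed -i 's/^HINGE=.*/HINGE=np.array([.6965,.0465,.335]); CY=np.radians(-5.8); DOOR=np.radians(80); DL=np.radians(12)/' task.py; cat >> task.py <<'E'
def track(q,p1,R1,n=15,verbose=True):
    p0,R0=fk(q); rv=R.from_matrix(R0.T@R1).as_rotvec(); mx=0
    for i in range(1,n+1):
        a=i/n; q2,e=iksolve(p0+(p1-p0)*a,R0@R.from_rotvec(rv*a).as_matrix(),q,reg=1e-2,m=.005)
        if e>2e-2: print('fail',i,e,q2.round(2))
        mx=np.maximum(mx,abs(q2-q)/.1); q=q2
    if verbose: print(q.round(2),'max speed',mx.round(1)); return q
    return q
E
python3 - <<'E'
from task import *
p,Rm,s=now(); C=cup(); e=eye(DOOR)
P,Rt=polehold(e-.12*C[:,1]-.03*C[:,0],DL); print(P,R.from_matrix(Rm.T@Rt).magnitude()*57.3)
a=p+.05*Rr[:,2]+[0,0,.03]
q=track(s['q'],a,Rm,6); q=track(q,P,Rt,20)
x,X=plan(p,Rm,a,Rm,4,1); plan(x,X,P,Rt,20,1)
E
```

```text
[ 0.39637474 -0.06373478  0.32258282] 100.64838550736171
[ 0.4   0.27 -0.44  2.26  1.3   0.52 -1.38] max speed [0.1 0.3 0.1 0.1 0.7 0.1 0.7]
[ 1.04  0.02 -0.95  1.91  0.02  1.12  1.54] max speed [0.7 0.3 0.6 0.2 1.3 0.6 2.2]
[[1, -0.006, 0.004, -0.018, 0.0, 0.0, 0.0], [1, -0.006, 0.004, -0.018, 0.0, 0.0, 0.0], [1, -0.006, 0.004, -0.018, 0.0, 0.0, 0.0], [1, -0.006, 0.003, -0.018, 0.0, 0.0, 0.0]]
end [ 0.5234 -0.1855  0.1907] errdeg 0.0
[[1, 0.002, -0.003, -0.01, 0.2, 1.7, -4.7], [1, 0.002, -0.003, -0.01, 0.2, 1.7, -4.7], [1, 0.003, -0.003, -0.01, 0.2, 1.7, -4.7], [1, 0.003, -0.002, -0.01, 0.2, 1.7, -4.7], [1, 0.004, -0.002, -0.01, 0.2, 1.7, -4.8], [1, 0.004, -0.002, -0.01, 0.2, 1.7, -4.7], [1, 0.005, -0.001, -0.01, 0.2, 1.7, -4.8], [1, 0.005, -0.001, -0.01, 0.2, 1.7, -4.7], [1, 0.006, -0.001, -0.009, 0.2, 1.7, -4.8], [1, 0.006, 0.0, -0.009, 0.2, 1.7, -4.7], [1, 0.006, 0.0, -0.009, 0.2, 1.7, -4.7], [1, 0.007, 0.001, -0.009, 0.2, 1.7, -4.8], [1, 0.007, 0.001, -0.009, 0.2, 1.6, -4.7], [1, 0.007, 0.002, -0.009, 0.2, 1.7, -4.8], [1, 0.007, 0.002, -0.008, 0.2, 1.6, -4.7], [1, 0.007, 0.003, -0.008, 0.2, 1.7, -4.8], [1, 0.007, 0.003, -0.008, 0.2, 1.6, -4.7], [1, 0.006, 0.004, -0.008, 0.2, 1.7, -4.8], [1, 0.006, 0.004, -0.008, 0.2, 1.6, -4.7], [1, 0.007, 0.006, -0.008, 0.2, 1.7, -4.8]]
end [ 0.396  -0.0632  0.3229] errdeg 0.05
```

>>> play_rows(
  steps=[
    [[1,-0.006,0.004,-0.018,0,0,0],[1,-0.006,0.004,-0.018,0,0,0],[1,-0.006,0.004,-0.018,0,0,0],[1,-0.006,0.003,-0.018,0,0,0],[1,0.002,-0.003,-0.01,0.2,1.7,-4.7],[1,0.002,-0.003,-0.01,0.2,1.7,-4.7],[1,0.003,-0.003,-0.01,0.2,1.7,-4.7],[1,0.003,-0.002,-0.01,0.2,1.7,-4.7],[1,0.004,-0.002,-0.01,0.2,1.7,-4.8],[1,0.004,-0.002,-0.01,0.2,1.7,-4.7],[1,0.005,-0.001,-0.01,0.2,1.7,-4.8],[1,0.005,-0.001,-0.01,0.2,1.7,-4.7]],
  ],
)

```text
t: 10.95
tool_pos: [0.4724, -0.1376, 0.2432]
orientation: [1.429, 2.306, 0.093]
contact_force: [-0.7, -1.0, -0.6]
width: 0.0149
```

>>> play_rows(
  steps=[
    [[1,0.006,-0.001,-0.009,0.2,1.7,-4.8],[1,0.006,0.0,-0.009,0.2,1.7,-4.7],[1,0.006,0.0,-0.009,0.2,1.7,-4.7],[1,0.007,0.001,-0.009,0.2,1.7,-4.8],[1,0.007,0.001,-0.009,0.2,1.6,-4.7],[1,0.007,0.002,-0.009,0.2,1.7,-4.8],[1,0.007,0.002,-0.008,0.2,1.6,-4.7],[1,0.007,0.003,-0.008,0.2,1.7,-4.8],[1,0.007,0.003,-0.008,0.2,1.6,-4.7],[1,0.006,0.004,-0.008,0.2,1.7,-4.8],[1,0.006,0.004,-0.008,0.2,1.6,-4.7],[1,0.007,0.006,-0.008,0.2,1.7,-4.8]],
  ],
)

```text
t: 12.15
tool_pos: [0.3955, -0.0633, 0.3229]
orientation: [0.15, 3.036, -0.007]
contact_force: [-0.2, 0.5, -1.6]
width: 0.0149
```

```bash
python3 look.py w7 wrist;python3 look.py s7 side;python3 look.py t7 scene; python3 - <<'E'
from task import *
p,Rm,s=now(); C=cup(); e=eye(DOOR)
P,Rt=polehold(e-.12*C[:,1]-.03*C[:,0],DL); print((P-p)@Rm,R.from_matrix(Rm.T@Rt).as_rotvec()*57.3,s['contact_force'],s['width'])
im=cv2.imread('pics/s7.png'); cv2.imwrite('pics/s7c.png',cv2.resize(im[120:300,170:410],None,fx=3,fy=3,interpolation=cv2.INTER_CUBIC))
E
```

```text
[ 0.39545221 -0.06334371  0.32285563] [ 1.023  0.021 -0.94   1.908  0.02   1.12   1.548] [-0.2  0.5 -1.6] 0.014911162828424591
[ 0.39562982 -0.06198452  0.32385837] [ 1.022  0.02  -0.942  1.905  0.02   1.123  1.551] [ 1.1  1.5 -0.2] 0.014876777037163521
[ 0.39630852 -0.06250135  0.3232953 ] [ 1.022  0.021 -0.941  1.907  0.02   1.118  1.546] [ 0.3  0.1 -0.7] 0.014802514778042898
[-0.00012052 -0.00063346  0.00021772] [ 0.03389866 -0.00559394 -0.08771083] [-0.19376307 -0.40017487 -1.18092071] 0.014551364661684905
```

View pics/w7.png

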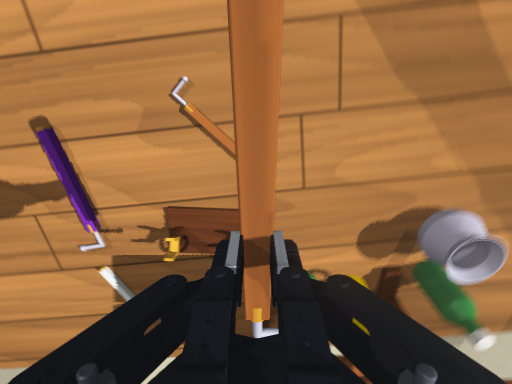

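View pics/s7c.png

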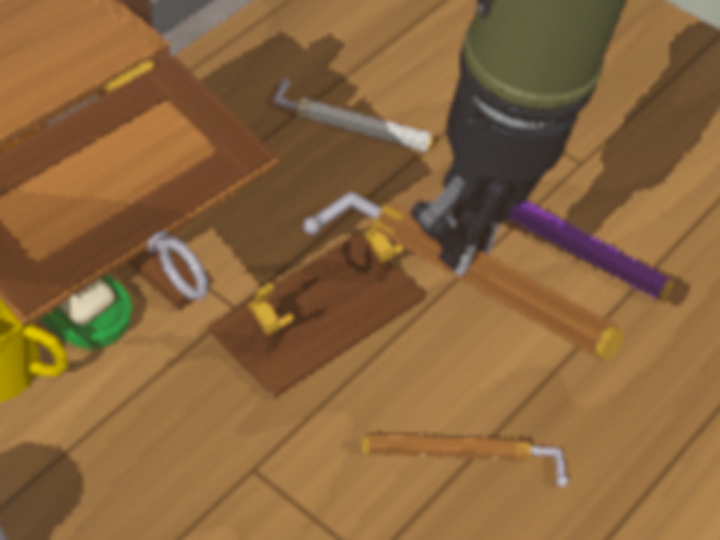

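View pics/t7.png

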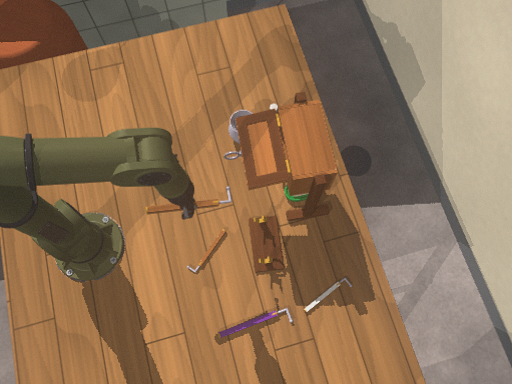

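```bash
cat >> task.py <<'E'
def hook(p,Rm,grip=.028):
    Rp=Rm@fry(TH); px=-Rp[:,0]; py=Rp[:,1]; g=p-.008*Rm[:,2]; root=g+(.136-grip)*px
    return root,root+.02*py,root+.04*py,g-grip*px
E
python3 - <<'E'
from task import *
p,Rm,s=now()
r,m,t,mid=hook(p,Rm); print(r,t)
for n in ('s7','t7'):
    c,im,d=__import__('pickle').load(open(n+'.pkl','rb'))
    q=proj(c,np.array([r,m,t,mid])); print(n,q.round(1).tolist())
    x0,y0=(q[:2].mean(0)-25).astype(int); a=cv2.resize(im[y0:y0+50,x0:x0+50],None,fx=11,fy=11,interpolation=cv2.INTER_CUBIC)
    for u in q[:3]: cv2.circle(a,tuple(((u-[x0,y0]+.5)*11).astype(int)),4,(0,0,255),-1)
    cv2.imwrite(f'pics/{n}h.png',a)
E
```

```text
[ 0.50054912 -0.07382259  0.30827866] [ 0.50464949 -0.03403332  0.3083086 ]
s7 [[287.6, 185.2], [281.2, 189.5], [274.6, 194.0], [333.7, 212.1]]
t7 [[229.6, 201.5], [228.5, 195.1], [227.5, 188.6], [182.3, 206.4]]
```

View pics/s7h.png

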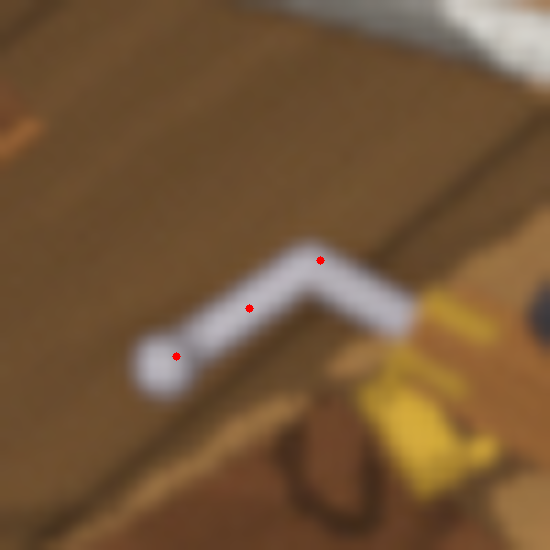

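View pics/t7h.png

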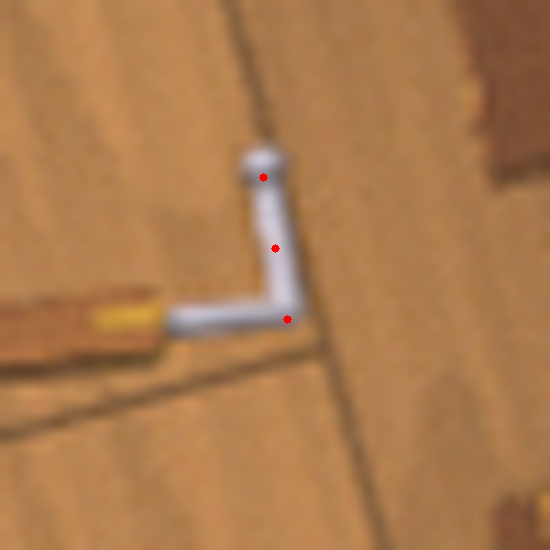

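```bash
python3 - <<'E'
from task import *
import pickle
p,Rm,s=now(); r,m,t,mid=hook(p,Rm)
cs=[pickle.load(open(n+'.pkl','rb'))[0] for n in('s7','t7')]
for X0,du in ((t,[-1.2,.9,-.1,-1.1]),(r,[-1.1,.2,0,-1.3])):
    b=np.r_[proj(cs[0],X0)[0],proj(cs[1],X0)[0]]+du
    o=least_squares(lambda X:np.r_[proj(cs[0],X)[0],proj(cs[1],X)[0]]-b,X0); print(o.x,o.x-X0,o.fun.round(2))
E
```

```text
[ 0.50516336 -0.03055458  0.30781901] [ 0.00051387  0.00347874 -0.00048959] [-0.02 -0.01 -0.03  0.02]
[ 0.50132138 -0.07057729  0.3096875 ] [0.00077225 0.0032453  0.00140884] [-0.06 -0.02 -0.06  0.05]
```

```bash
python3 - <<'E'
from task import *
p,Rm,s=now(); C=cup(); e=eye(DOOR)+[-.0015,-.003,0]
P,Rt=polehold(e-.12*C[:,1],DL); x,X=plan(p,Rm,P,Rt,4,1)
P,Rt=polehold(e-.06*C[:,1],DL); x,X=plan(x,X,P,Rt,5,1)
E
```

```text
[[1, -0.007, -0.001, 0.001, 0.0, 0.0, 0.0], [1, -0.007, -0.001, 0.001, 0.0, 0.0, 0.0], [1, -0.007, -0.001, 0.001, 0.0, 0.0, 0.0], [1, -0.008, -0.001, 0.0, 0.0, 0.0, -0.1]]
end [ 0.4249 -0.0701  0.3228] errdeg 0.04
[[1, 0.0, 0.012, 0.0, 0.0, 0.0, 0.0], [1, 0.0, 0.012, 0.0, 0.0, 0.0, 0.0], [1, 0.0, 0.012, 0.0, 0.0, 0.0, 0.0], [1, 0.0, 0.012, 0.0, 0.0, 0.0, 0.0], [1, 0.0, 0.012, 0.0, 0.0, 0.0, 0.0]]
end [ 0.4309 -0.0104  0.3229] errdeg 0.04
```

>>> play_rows(
  steps=[
    [[1,-0.007,-0.001,0.001,0,0,0],[1,-0.007,-0.001,0.001,0,0,0],[1,-0.007,-0.001,0.001,0,0,0],[1,-0.008,-0.001,0,0,0,-0.1],[1,0,0.012,0,0,0,0],[1,0,0.012,0,0,0,0],[1,0,0.012,0,0,0,0],[1,0,0.012,0,0,0,0],[1,0,0.012,0,0,0,0],[1,0,0,0,0,0,0]],
  ],
)

```text
t: 13.3
tool_pos: [0.4313, -0.0088, 0.323]
orientation: [0.148, 3.033, -0.006]
contact_force: [-0.2, 0.0, -0.8]
width: 0.0145
```

```bash
python3 look.py s8 side;python3 look.py t8 scene; cat > crop.py <<'E'
from task import *
import sys,pickle
p,Rm,s=now(); r,m,t,mid=hook(p,Rm); out=[]
for n in sys.argv[1:]:
    c,im,d=pickle.load(open(n+'.pkl','rb')); q=proj(c,m)[0]; x0,y0=(q-25).astype(int)
    out.append(cv2.resize(im[max(y0,0):y0+50,max(x0,0):x0+50],(390,390),interpolation=cv2.INTER_CUBIC))
cv2.imwrite('pics/'+'_'.join(sys.argv[1:])+'c.png',np.hstack(out))
E
python3 crop.py s8 t8; python3 - <<'E'
from task import *
p,Rm,s=now(); C=cup(); e=eye(DOOR)+[-.0015,-.003,0]
print(np.round((np.array(hook(p,Rm)[1])-e)@C,4))
P,Rt=polehold(e-.0*C[:,1],DL); x,X=plan(p,Rm,P,Rt,8,1)
E
```

```text
[ 0.43126808 -0.00884305  0.32301498] [ 0.863  0.104 -1.009  1.854  0.123  1.133  1.288] [-0.2  0.  -0.8] 0.014518700091905886
[ 0.43109963 -0.00997681  0.32287716] [ 0.864  0.104 -1.007  1.854  0.123  1.133  1.29 ] [ 0.4 -0.5 -1.9] 0.01483611413403436
[ 0.0002 -0.0604  0.0002]
[[1, 0.0, 0.008, 0.0, 0.0, 0.0, 0.0], [1, 0.0, 0.008, 0.0, 0.0, 0.0, 0.0], [1, 0.0, 0.007, 0.0, 0.0, 0.0, 0.0], [1, 0.0, 0.008, 0.0, 0.0, 0.0, 0.0], [1, 0.0, 0.007, 0.0, 0.0, 0.0, 0.0], [1, 0.0, 0.008, 0.0, 0.0, 0.0, 0.0], [1, 0.0, 0.007, 0.0, 0.0, 0.0, 0.0], [1, 0.0, 0.008, 0.0, 0.0, 0.0, 0.1]]
end [0.437  0.05   0.3228] errdeg 0.06
```

View pics/s8_t8c.png

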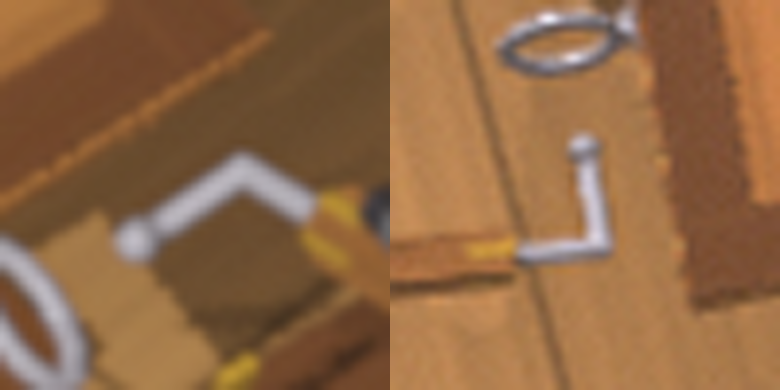

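>>> play_rows(
  steps=[
    [[1,0,0.008,0,0,0,0],[1,0,0.008,0,0,0,0],[1,0,0.007,0,0,0,0],[1,0,0.008,0,0,0,0],[1,0,0.007,0,0,0,0],[1,0,0.008,0,0,0,0],[1,0,0.007,0,0,0,0],[1,0,0.008,0,0,0,0.1],[1,0,0,0,0,0,0]],
  ],
)

```text
t: 14.3
tool_pos: [0.4368, 0.0517, 0.3231]
orientation: [0.152, 3.033, -0.006]
contact_force: [-0.1, 1.2, -1.6]
width: 0.0148
```

```bash
python3 look.py s9 side;python3 look.py t9 scene; python3 crop.py s9 t9
```

```text
[0.43683926 0.05169721 0.3230776 ] [ 0.723  0.135 -1.05   1.836  0.173  1.147  1.089] [-0.1  1.2 -1.6] 0.014849962007911282
[0.43675331 0.05093619 0.32295053] [ 0.724  0.135 -1.05   1.836  0.173  1.147  1.09 ] [ 1.3 -1.2 -1.3] 0.014678766551784272
```

View pics/s9_t9c.png

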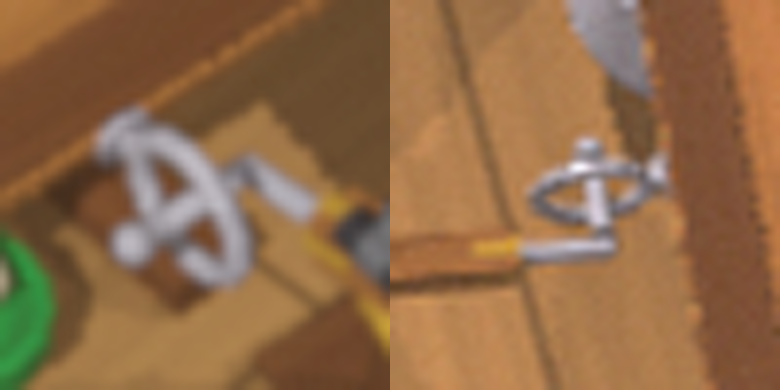

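```bash
cat > swing.py <<'E'
from task import *
import json,sys
# args: a_start a_end n lead
a0,a1,n,l0,l1=[float(v) for v in sys.argv[1:6]]; n=int(n)
p,Rm,s=now(); C=cup(); off=np.array([-.0015,-.003,0]); rows=[]; x,X=p,Rm
for i in range(1,n+1):
    f=i/n; a=np.radians(a0+(a1-a0)*f); l=l0+(l1-l0)*f
    tgt=eye(a)+off+l*(np.cos(a)*C[:,0]-np.sin(a)*C[:,2])
    P,Rt=polehold(tgt,DL)
    rv=R.from_matrix(X.T@Rt).as_rotvec(degrees=True); rv=rv if i==n else rv*0
    row=[1]+[round(float(v),4)+0. for v in X.T@(P-x)]+[round(float(v),1)+0. for v in rv]
    x,X=step(x,X,row); rows.append(row)
print(json.dumps(rows)); print(x)
r=hook(p,Rm)[1]; print('prong mid now, cup frame from hinge',((r-off-HINGE)@C).round(4),s['contact_force'])
E
python3 swing.py 80 72 12 0 .014
```

```text
[[1, -0.0004, -0.0008, 0.0033, 0.0, 0.0, 0.0], [1, -0.0002, 0.0, 0.003, 0.0, 0.0, 0.0], [1, -0.0004, 0.0, 0.0029, 0.0, 0.0, 0.0], [1, -0.0003, 0.0, 0.003, 0.0, 0.0, 0.0], [1, -0.0005, 0.0, 0.0029, 0.0, 0.0, 0.0], [1, -0.0004, 0.0, 0.0029, 0.0, 0.0, 0.0], [1, -0.0006, 0.0, 0.003, 0.0, 0.0, 0.0], [1, -0.0005, 0.0, 0.0029, 0.0, 0.0, 0.0], [1, -0.0006, 0.0, 0.0029, 0.0, 0.0, 0.0], [1, -0.0007, 0.0, 0.0029, 0.0, 0.0, 0.0], [1, -0.0007, 0.0, 0.0029, 0.0, 0.0, 0.0], [1, -0.0008, 0.0, 0.0028, 0.0, 0.0, 0.0]]
[0.44638003 0.04865535 0.28833115]
prong mid now, cup frame from hinge [-0.1528  0.0008 -0.0266] [ 0.26211409 -1.08597242 -1.47646484]
```

>>> play_rows(
  steps=[
    [[1,-0.0004,-0.0005,0.003,0,0,0],[1,-0.0003,0,0.003,0,0,0],[1,-0.0003,0,0.003,0,0,0],[1,-0.0003,0,0.003,0,0,0],[1,-0.0005,0,0.003,0,0,0],[1,-0.0005,0,0.003,0,0,0],[1,-0.0005,0,0.003,0,0,0],[1,-0.0005,0,0.003,0,0,0],[1,-0.0006,0,0.003,0,0,0],[1,-0.0007,0,0.003,0,0,0],[1,-0.0007,0,0.003,0,0,0],[1,-0.0008,0,0.003,0,0,0]],
  ],
)

```text
t: 15.6
tool_pos: [0.4467, 0.0489, 0.2876]
orientation: [0.155, 3.033, -0.007]
contact_force: [0.9, -0.5, 1.3]
width: 0.0147
```

```bash
python3 swing.py 72 52 12 .014 .014
```

```text
[[1, -0.0012, -0.0003, 0.0036, 0.0, 0.0, 0.0], [1, -0.0015, 0.0, 0.0043, 0.0, 0.0, 0.0], [1, -0.0017, 0.0, 0.0042, 0.0, 0.0, 0.0], [1, -0.0017, 0.0, 0.0041, 0.0, 0.0, 0.0], [1, -0.0019, 0.0, 0.0042, 0.0, 0.0, 0.0], [1, -0.002, 0.0, 0.004, 0.0, 0.0, 0.0], [1, -0.0021, 0.0, 0.004, 0.0, 0.0, 0.0], [1, -0.0023, 0.0, 0.0039, 0.0, 0.0, 0.0], [1, -0.0023, 0.0, 0.0039, 0.0, 0.0, 0.0], [1, -0.0025, 0.0, 0.0038, 0.0, 0.0, 0.0], [1, -0.0026, 0.0, 0.0037, 0.0, 0.0, 0.0], [1, -0.0027, 0.0, 0.0037, 0.0, 0.0, 0.0]]
[0.47580445 0.04564621 0.24301264]
prong mid now, cup frame from hinge [-0.1428  0.0002 -0.0619] [ 0.85322493 -0.48751097  1.3109167 ]
```

>>> play_rows(
  steps=[
    [[1,-0.0012,-0.0003,0.0036,0,0,0],[1,-0.0015,0,0.0043,0,0,0],[1,-0.0017,0,0.0042,0,0,0],[1,-0.0017,0,0.0041,0,0,0],[1,-0.0019,0,0.0042,0,0,0],[1,-0.002,0,0.004,0,0,0],[1,-0.0021,0,0.004,0,0,0],[1,-0.0023,0,0.0039,0,0,0],[1,-0.0023,0,0.0039,0,0,0],[1,-0.0025,0,0.0038,0,0,0],[1,-0.0026,0,0.0037,0,0,0],[1,-0.0027,0,0.0037,0,0,0]],
  ],
)

```text
t: 16.8
tool_pos: [0.4758, 0.0456, 0.2429]
orientation: [0.155, 3.034, -0.007]
contact_force: [-0.3, 0.1, -0.0]
width: 0.0145
```

```bash
python3 look.py s10 side;python3 look.py t10 scene; python3 crop.py s10 t10; python3 swing.py 52 34 12 .014 .014
```

```text
[0.47581726 0.04557232 0.2428944 ] [ 0.591  0.298 -0.989  1.915  0.353  0.992  0.919] [-0.3  0.1 -0. ] 0.014450287079573618
[0.47602585 0.04534293 0.24243178] [ 0.59   0.299 -0.988  1.915  0.354  0.992  0.918] [-0.6  0.3 -0.3] 0.014400877123969062
[[1, -0.0026, 0.0002, 0.0028, 0.0, 0.0, 0.0], [1, -0.0026, 0.0, 0.0032, 0.0, 0.0, 0.0], [1, -0.0027, 0.0, 0.003, 0.0, 0.0, 0.0], [1, -0.0027, 0.0, 0.003, 0.0, 0.0, 0.0], [1, -0.0028, 0.0, 0.003, 0.0, 0.0, 0.0], [1, -0.003, 0.0, 0.0028, 0.0, 0.0, 0.0], [1, -0.0029, 0.0, 0.0028, 0.0, 0.0, 0.0], [1, -0.0031, 0.0, 0.0027, 0.0, 0.0, 0.0], [1, -0.0031, 0.0, 0.0026, 0.0, 0.0, 0.0], [1, -0.0032, 0.0, 0.0026, 0.0, 0.0, 0.0], [1, -0.0032, 0.0, 0.0024, 0.0, 0.0, 0.0], [1, -0.0034, 0.0, 0.0024, 0.0, -0.1, 0.0]]
[0.51406487 0.0417322  0.21314876]
prong mid now, cup frame from hinge [-0.1136 -0.0003 -0.107 ] [-1.10062104  0.3677582  -1.27389229]
```

View pics/s10_t10c.png

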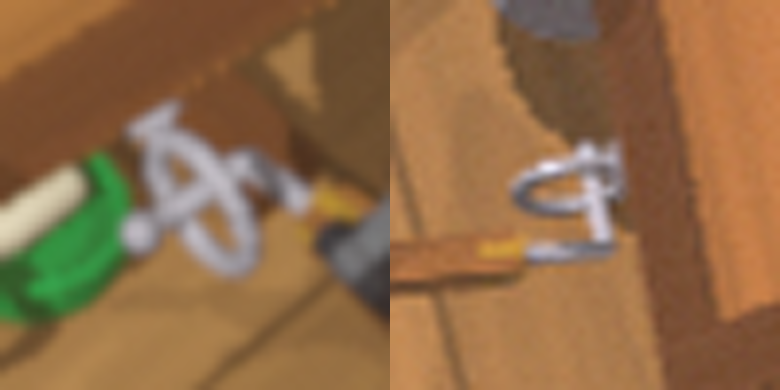

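>>> play_rows(
  steps=[
    [[1,-0.0026,0.0002,0.0028,0,0,0],[1,-0.0026,0,0.0032,0,0,0],[1,-0.0027,0,0.003,0,0,0],[1,-0.0027,0,0.003,0,0,0],[1,-0.0028,0,0.003,0,0,0],[1,-0.003,0,0.0028,0,0,0],[1,-0.0029,0,0.0028,0,0,0],[1,-0.0031,0,0.0027,0,0,0],[1,-0.0031,0,0.0026,0,0,0],[1,-0.0032,0,0.0026,0,0,0],[1,-0.0032,0,0.0024,0,0,0],[1,-0.0034,0,0.0024,0,0,0]],
  ],
)

```text
t: 18.1
tool_pos: [0.5143, 0.0419, 0.2136]
orientation: [0.154, 3.033, -0.007]
contact_force: [-1.3, -0.2, -0.3]
width: 0.0146
```

```bash
python3 swing.py 34 16 12 .014 .014
```

```text
[[1, -0.003, -0.0002, 0.0027, 0.0, 0.0, 0.0], [1, -0.0035, 0.0, 0.0022, 0.0, 0.0, 0.0], [1, -0.0035, 0.0, 0.0021, 0.0, 0.0, 0.0], [1, -0.0035, 0.0, 0.002, 0.0, 0.0, 0.0], [1, -0.0036, 0.0, 0.0019, 0.0, 0.0, 0.0], [1, -0.0036, 0.0, 0.0018, 0.0, 0.0, 0.0], [1, -0.0037, 0.0, 0.0018, 0.0, 0.0, 0.0], [1, -0.0038, 0.0, 0.0016, 0.0, 0.0, 0.0], [1, -0.0037, 0.0, 0.0015, 0.0, 0.0, 0.0], [1, -0.0039, 0.0, 0.0014, 0.0, 0.0, 0.0], [1, -0.0038, 0.0, 0.0014, 0.0, 0.0, 0.0], [1, -0.0039, 0.0, 0.0012, 0.0, 0.0, 0.0]]
[0.55959501 0.03710503 0.196655  ]
prong mid now, cup frame from hinge [-7.480e-02  1.000e-04 -1.359e-01] [-1.32901384 -0.24789024 -0.32707467]
```

>>> play_rows(
  steps=[
    [[1,-0.003,-0.0002,0.0027,0,0,0],[1,-0.0035,0,0.0022,0,0,0],[1,-0.0035,0,0.0021,0,0,0],[1,-0.0035,0,0.002,0,0,0],[1,-0.0036,0,0.0019,0,0,0],[1,-0.0036,0,0.0018,0,0,0],[1,-0.0037,0,0.0018,0,0,0],[1,-0.0038,0,0.0016,0,0,0],[1,-0.0037,0,0.0015,0,0,0],[1,-0.0039,0,0.0014,0,0,0],[1,-0.0038,0,0.0014,0,0,0],[1,-0.0039,0,0.0012,0,0,0]],
  ],
)

```text
t: 19.3
tool_pos: [0.5595, 0.037, 0.1967]
orientation: [0.155, 3.034, -0.007]
contact_force: [-0.7, -0.1, 0.2]
width: 0.0151
```

```bash
python3 look.py s11 side; python3 look.py t11 scene;python3 crop.py s11 t11; python3 swing.py 16 0 12 .014 .014
```

```text
[0.5595274  0.03697431 0.1966658 ] [ 0.47   0.48  -0.893  1.802  0.502  0.984  0.848] [-0.7 -0.1  0.2] 0.015132735007577154
[0.56008412 0.03686237 0.1965553 ] [ 0.47   0.481 -0.893  1.802  0.503  0.984  0.849] [-0.5  0.4 -1.4] 0.014879162220640053
[[1, -0.0033, 0.0002, 0.0009, 0.0, 0.0, 0.0], [1, -0.0035, 0.0, 0.0009, 0.0, 0.0, 0.0], [1, -0.0035, 0.0, 0.0009, 0.0, 0.0, 0.0], [1, -0.0036, 0.0, 0.0008, 0.0, 0.0, 0.0], [1, -0.0035, 0.0, 0.0006, 0.0, 0.0, 0.0], [1, -0.0036, 0.0, 0.0006, 0.0, 0.0, 0.0], [1, -0.0036, 0.0, 0.0005, 0.0, 0.0, 0.0], [1, -0.0036, 0.0, 0.0005, 0.0, 0.0, 0.0], [1, -0.0036, 0.0, 0.0003, 0.0, 0.0, 0.0], [1, -0.0036, 0.0, 0.0003, 0.0, 0.0, 0.0], [1, -0.0036, 0.0, 0.0002, 0.0, 0.0, 0.0], [1, -0.0036, 0.0, 0.0001, 0.0, 0.0, -0.1]]
[0.60262561 0.03274506 0.19444965]
prong mid now, cup frame from hinge [-0.0291 -0.0003 -0.1529] [-0.20509545  0.5071947  -2.04691553]
```

View pics/s11.png

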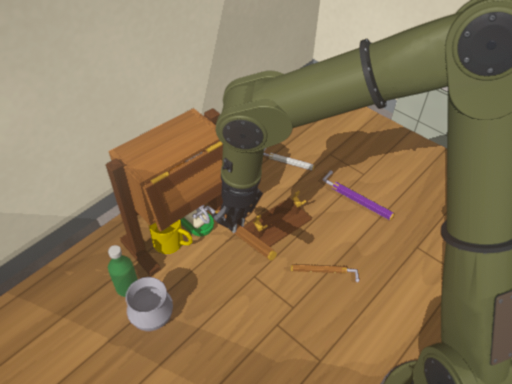

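View pics/s11_t11c.png

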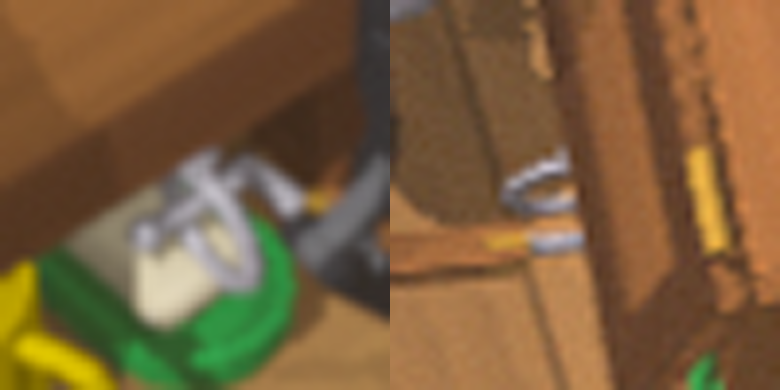

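>>> play_rows(
  steps=[
    [[1,-0.0033,0.0002,0.0009,0,0,0],[1,-0.0035,0,0.0009,0,0,0],[1,-0.0035,0,0.0009,0,0,0],[1,-0.0036,0,0.0008,0,0,0],[1,-0.0035,0,0.0006,0,0,0],[1,-0.0036,0,0.0006,0,0,0],[1,-0.0036,0,0.0005,0,0,0],[1,-0.003,0,0.0005,0,0,0],[1,-0.003,0,0.0003,0,0,0],[1,-0.002,0,0.0003,0,0,0],[1,-0.002,0,0.0002,0,0,0]],
  ],
)

```text
t: 20.5
tool_pos: [0.5943, 0.0337, 0.1939]
orientation: [0.154, 3.034, -0.007]
contact_force: [-1.9, -0.3, 0.5]
width: 0.015
```

```bash
python3 look.py s12 side; python3 look.py t12 scene;python3 crop.py s12 t12; python3 swing.py 3 -3 6 .014 .014; python3 - <<'E'
from task import *
import pickle
c,im,d=pickle.load(open('s12.pkl','rb'))
P,uv=cloud(c,d); L=(P-HINGE)@cup()
# door front face: points with z in -.12..-.02, |y|<.115, x in -.08...04
for zz in (-.11,-.09,-.07,-.05,-.03):
    k=(abs(L[:,2]-zz)<.01)&(abs(L[:,1])<.11)&(L[:,0]>-.08)&(L[:,0]<.04); print(zz,k.sum(),np.percentile(L[k,0],[5,50,95]).round(4) if k.sum()>5 else '')
E
```

```text
[0.5943055  0.03371918 0.19389581] [ 0.442  0.534 -0.872  1.721  0.528  1.021  0.86 ] [-1.9 -0.3  0.5] 0.014996811091937037
[0.59461566 0.03371181 0.19393562] [ 0.442  0.534 -0.872  1.72   0.528  1.021  0.86 ] [-0.7 -0.5 -0.9] 0.015054921344958875
[[1, -0.0027, -0.0002, 0.0002, 0.0, 0.0, 0.0], [1, -0.0027, 0.0, 0.0001, 0.0, 0.0, 0.0], [1, -0.0028, 0.0, 0.0, 0.0, 0.0, 0.0], [1, -0.0027, 0.0, 0.0001, 0.0, 0.0, 0.0], [1, -0.0027, 0.0, -0.0001, 0.0, 0.0, 0.0], [1, -0.0027, 0.0, -0.0001, 0.1, 0.0, 0.0]]
[0.61067935 0.03198755 0.19549004]
prong mid now, cup frame from hinge [ 0.0059  0.0002 -0.1555] [-0.1975456  -0.77404461 -1.68517867]
-0.11 338 [-0.0152 -0.0131 -0.011 ]
-0.09 412 [-0.0142 -0.011  -0.0074]
-0.07 377 [-0.0122 -0.0089 -0.0063]
-0.05 378 [-0.011  -0.0081 -0.0058]
-0.03 343 [-0.0118 -0.0094 -0.0064]
```

View pics/s12_t12c.png

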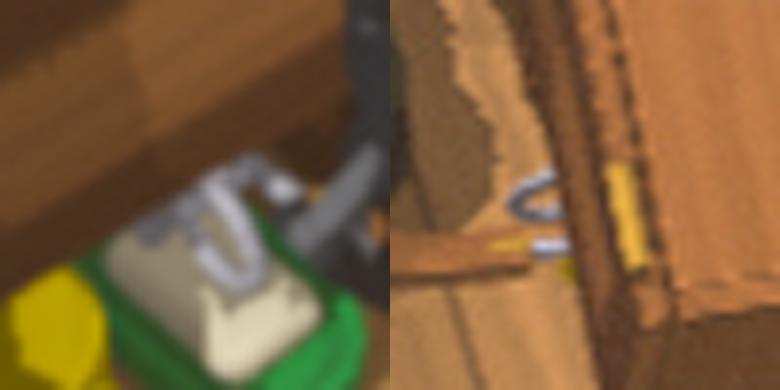

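>>> play_rows(
  steps=[
    [[1,-0.002,0,0,0,0,0],[1,-0.002,0,0,0,0,0],[1,-0.002,0,0,0,0,0],[1,-0.002,0,0,0,0,0],[1,0,0,0,0,0,0]],
  ],
)

```text
t: 21.1
tool_pos: [0.6009, 0.0327, 0.1943]
orientation: [0.154, 3.036, -0.008]
contact_force: [-5.0, -1.0, 0.4]
width: 0.0146
```

>>> play_rows(
  steps=[
    [[1,-0.001,0,0,0,0,0],[1,-0.001,0,0,0,0,0],[1,0,0,0,0,0,0]],
  ],
)

```text
t: 21.4
tool_pos: [0.6011, 0.0325, 0.194]
orientation: [0.154, 3.04, -0.01]
contact_force: [-11.8, -1.1, 2.4]
width: 0.0145
```

```bash
cat > dchk.py <<'E'
from task import *
import pickle,sys
p,Rm,s=now(); print('prong',((hook(p,Rm)[1]-np.array([-.0015,-.003,0])-HINGE)@cup()).round(4),s['contact_force'].round(1))
for n in sys.argv[1:]:
    c,im,d=pickle.load(open(n+'.pkl','rb'))
    P,uv=cloud(c,d); L=(P-HINGE)@cup()
    k=(L[:,2]<-.02)&(L[:,2]>-.118)&(abs(L[:,1])<.11)&(L[:,0]>-.03)&(L[:,0]<.02); L=L[k]
    A=np.c_[L[:,1],L[:,2],np.ones(len(L))]
    for _ in range(3):
        x=np.linalg.lstsq(A,L[:,0],rcond=None)[0]; e=abs(A@x-L[:,0]); A,L=A[e<.004],L[e<.004]
    print(n,len(L),'angle deg',np.degrees(np.arctan(x[1])),'yaw',np.degrees(x[0]),'off',x[2])
E
python3 look.py s13 side; python3 dchk.py s12 s13
```

```text
[0.60109975 0.03252023 0.1939923 ] [ 0.435  0.547 -0.869  1.697  0.53   1.039  0.867] [-11.8  -1.1   2.4] 0.014481663824555268
prong [ 0.0124 -0.0004 -0.1562] [-10.9  -0.4   1.7]
s12 1751 angle deg 3.053026268136723 yaw -0.5371097322803793 off -0.006042479622552451
s13 1662 angle deg 0.6559123280622365 yaw -0.5183531544115254 off -0.006243300589916753
```

>>> play_rows(
  steps=[
    [[1,0.003,0,0,0,0,0],[1,0.003,0,0,0,0,0],[1,0.003,0,0,0,0,0],[1,0.003,0,0,0,0,0],[1,0.003,0,0,0,0,0],[1,0,0,0,0,0,0]],
  ],
)

```text
t: 22.05
tool_pos: [0.5889, 0.0342, 0.1935]
orientation: [0.154, 3.033, -0.007]
contact_force: [0.2, -0.3, -1.5]
width: 0.0146
```

```bash
python3 look.py s14 side; python3 look.py t14 scene; python3 dchk.py s14; python3 crop.py s14 t14; python3 look.py w14 wrist
```

```text
[0.58892034 0.03423729 0.19346203] [ 0.446  0.526 -0.875  1.735  0.525  1.013  0.857] [ 0.2 -0.3 -1.5] 0.014605188573975702
[0.58919972 0.03416946 0.19347685] [ 0.446  0.526 -0.875  1.735  0.525  1.013  0.857] [-0.  -0.5 -1.7] 0.014598377441549067
prong [ 0.0006 -0.     -0.156 ] [ 0.8 -0.2 -1.2]
s14 1750 angle deg 0.6956408273743175 yaw -0.5208741452798995 off -0.0062471925654307295
[0.58932518 0.03414941 0.19348468] [ 0.446  0.527 -0.875  1.734  0.525  1.013  0.857] [ 0.8 -0.2 -1.2] 0.014916407199052543
```

View pics/s14_t14c.png

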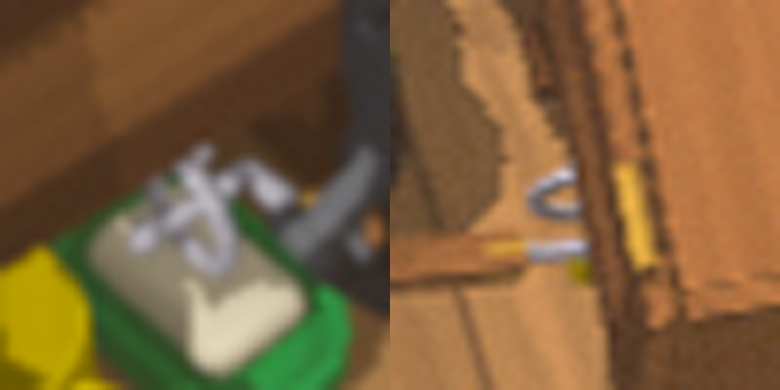

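View pics/w14.png

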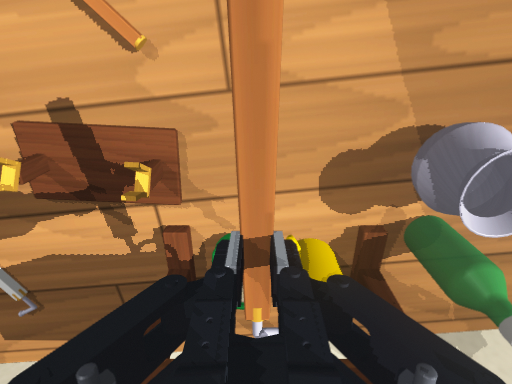

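>>> play_rows(
  steps=[
    [[1,0,-0.006,0,0,0,0],[1,0,-0.008,0,0,0,0],[1,0,-0.008,0,0,0,0],[1,0,-0.008,0,0,0,0],[1,0,-0.008,0,0,0,0],[1,0,-0.008,0,0,0,0],[1,0,-0.008,0,0,0,0],[1,0,-0.006,0,0,0,0],[1,0,0,0,0,0,0]],
  ],
)

```text
t: 23.1
tool_pos: [0.5831, -0.0268, 0.1932]
orientation: [0.157, 3.034, -0.008]
contact_force: [-0.1, 0.7, -1.8]
width: 0.015
```

```bash
python3 look.py s15 side; python3 dchk.py s15; python3 crop.py s15 
```

```text
[ 0.58305648 -0.02684652  0.19320376] [ 0.568  0.519 -0.886  1.752  0.516  1.     0.965] [-0.1  0.7 -1.8] 0.014993886535869218
prong [ 0.0005 -0.0606 -0.1562] [ 0.7 -0.4 -0.5]
s15 2238 angle deg 0.6222822677978908 yaw 0.019534233309296885 off -0.006786637837249892
```

View pics/s15c.png

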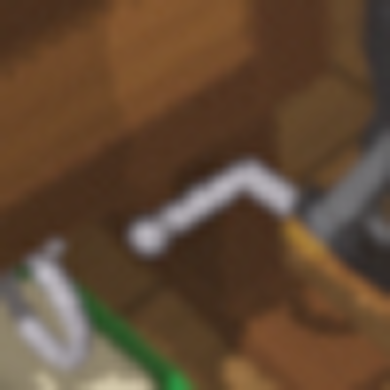

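```bash
python3 - <<'E'
from task import *
p,Rm,s=now(); V=np.array([.41,-.07,.30])
x,X=plan(p,Rm,p+[-.05,0.005,0],Rm,3,1); x,X=plan(x,X,V,Rm,7,1)
E
```

```text
[[1, 0.017, 0.0, -0.002, 0.0, 0.0, 0.0], [1, 0.016, 0.0, -0.002, 0.0, 0.0, 0.0], [1, 0.017, 0.0, -0.001, 0.0, 0.0, 0.0]]
end [ 0.5331 -0.0209  0.1931] errdeg 0.0
[[1, 0.015, -0.009, -0.017, 0.0, 0.0, 0.0], [1, 0.015, -0.009, -0.017, 0.0, 0.0, 0.0], [1, 0.015, -0.009, -0.017, 0.0, 0.0, 0.0], [1, 0.015, -0.009, -0.017, 0.0, 0.0, 0.0], [1, 0.015, -0.008, -0.017, 0.0, 0.0, 0.0], [1, 0.015, -0.009, -0.017, 0.0, 0.0, 0.0], [1, 0.016, -0.008, -0.017, 0.0, 0.0, 0.0]]
end [ 0.4097 -0.0695  0.3004] errdeg 0.0
```

>>> play_rows(
  steps=[
    [[1,0.017,0,-0.002,0,0,0],[1,0.016,0,-0.002,0,0,0],[1,0.017,0,-0.001,0,0,0],[1,0.015,-0.009,-0.017,0,0,0],[1,0.015,-0.009,-0.017,0,0,0],[1,0.015,-0.009,-0.017,0,0,0],[1,0.015,-0.009,-0.017,0,0,0],[1,0.015,-0.008,-0.017,0,0,0],[1,0.015,-0.009,-0.017,0,0,0],[1,0.016,-0.008,-0.017,0,0,0],[1,0,0,0,0,0,0]],
  ],
)

```text
t: 24.25
tool_pos: [0.409, -0.0695, 0.3018]
orientation: [0.157, 3.032, -0.012]
contact_force: [0.7, 0.2, -2.5]
width: 0.0151
```

```bash
python3 look.py s16 side; python3 look.py t16 scene; python3 dchk.py s16; python3 - <<'E'
from task import *
p,Rm,s=now()
r,m,t,mid=hook(p,Rm); out=[]
end=mid-(r-mid)/.136*.1
for n in ('s16','t16'):
    c,im,d=__import__('pickle').load(open(n+'.pkl','rb'))
    q=proj(c,np.array([r,m,t,mid,end])); print(n,q.round(1).tolist())
    x0,y0=(q[:2].mean(0)-25).astype(int); a=cv2.resize(im[y0:y0+50,x0:x0+50],(390,390),interpolation=cv2.INTER_CUBIC)
    for u in q[:3]: cv2.circle(a,tuple(((u-[x0,y0]+.5)*7.8).astype(int)),3,(0,0,255),-1)
    out.append(a)
cv2.imwrite('pics/h16.png',np.hstack(out))
h=np.load('held.npz'); ph,Rh=h['p'],h['R']
print('held vs grasp()',(ph-grasp()[0])@Rr, R.from_matrix(Rh.T@grasp()[1]).as_rotvec()*57.3)
U=ph+.07*Rr[:,2]
a=U+.05*Rr[:,2]+[0,0,.03]
q=track(s['q'],a,Rh,20)
x,X=plan(p,Rm,a,Rh,20,1); x,X=plan(x,X,U,Rh,4,1)
E
```

```text
[ 0.4090356  -0.06948168  0.30175772] [ 1.108  0.092 -1.087  1.929  0.104  1.066  1.449] [ 0.7  0.2 -2.5] 0.015132458739616113
[ 0.40978439 -0.0695305   0.30110181] [ 1.105  0.094 -1.086  1.929  0.107  1.065  1.445] [ 0.   0.2 -0.6] 0.014568896309748142
prong [-0.1672 -0.1212 -0.0488] [ 0.9  0.8 -1.2]
s16 2229 angle deg 0.6222508155722638 yaw 0.02497822497595008 off -0.006791681223797685
s16 [[284.1, 187.2], [277.8, 191.4], [271.3, 195.8], [328.6, 213.7], [366.6, 236.2]]
t16 [[235.1, 204.5], [234.0, 198.1], [232.9, 191.8], [188.7, 209.4], [152.8, 213.2]]
held vs grasp() [-0.00043476  0.00059942  0.00103276] [-0.00467023  0.13576459 -0.43545545]
[ 0.44  0.25 -0.49  2.25  1.26  0.53 -1.33] max speed [0.7 0.2 0.5 0.2 1.2 0.5 2.1]
[[1, -0.005, -0.005, 0.006, -0.2, -1.7, 4.7], [1, -0.006, -0.005, 0.006, -0.2, -1.7, 4.7], [1, -0.006, -0.004, 0.006, -0.2, -1.7, 4.7], [1, -0.006, -0.004, 0.006, -0.2, -1.7, 4.7], [1, -0.006, -0.003, 0.006, -0.2, -1.7, 4.7], [1, -0.006, -0.003, 0.006, -0.2, -1.7, 4.7], [1, -0.006, -0.002, 0.007, -0.2, -1.7, 4.7], [1, -0.006, -0.002, 0.007, -0.2, -1.7, 4.8], [1, -0.006, -0.001, 0.007, -0.2, -1.7, 4.7], [1, -0.006, -0.001, 0.007, -0.2, -1.7, 4.8], [1, -0.006, 0.0, 0.007, -0.2, -1.7, 4.7], [1, -0.006, 0.0, 0.007, -0.2, -1.7, 4.7], [1, -0.005, 0.0, 0.008, -0.1, -1.7, 4.8], [1, -0.005, 0.001, 0.008, -0.1, -1.7, 4.7], [1, -0.005, 0.001, 0.008, -0.2, -1.7, 4.8], [1, -0.005, 0.002, 0.008, -0.1, -1.6, 4.7], [1, -0.004, 0.002, 0.008, -0.2, -1.7, 4.8], [1, -0.004, 0.002, 0.008, -0.1, -1.6, 4.7], [1, -0.003, 0.002, 0.009, -0.2, -1.7, 4.8], [1, -0.002, 0.003, 0.009, -0.1, -1.6, 4.7]]
end [ 0.5187 -0.1835  0.1996] errdeg 0.04
[[1, 0.006, -0.004, 0.018, 0.0, 0.0, 0.0], [1, 0.006, -0.004, 0.018, 0.0, 0.0, 0.0], [1, 0.006, -0.004, 0.018, 0.0, 0.0, 0.0], [1, 0.005, -0.003, 0.018, 0.0, 0.0, 0.0]]
end [ 0.5433 -0.1878  0.1266] errdeg 0.04
```

View pics/h16.png

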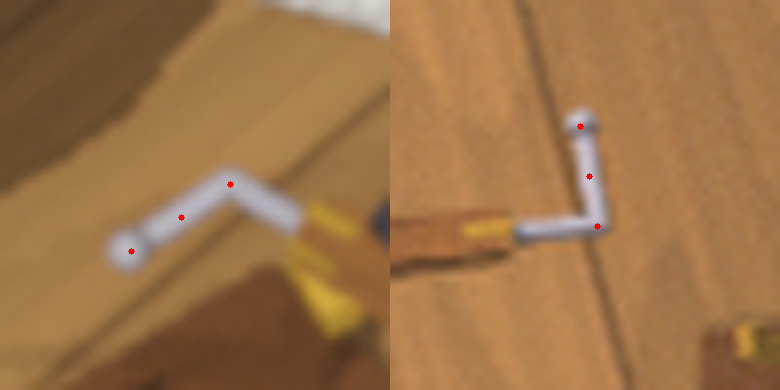

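View pics/s16.png

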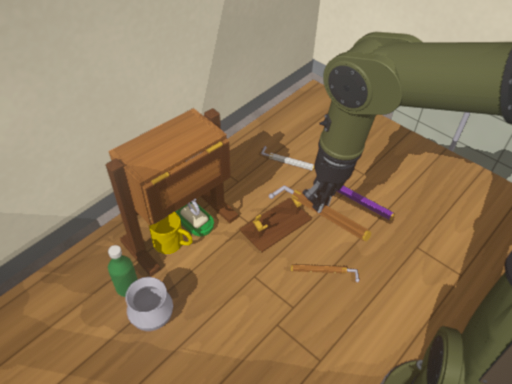

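>>> play_rows(
  steps=[
    [[1,-0.005,-0.005,0.006,-0.2,-1.7,4.7],[1,-0.006,-0.005,0.006,-0.2,-1.7,4.7],[1,-0.006,-0.004,0.006,-0.2,-1.7,4.7],[1,-0.006,-0.004,0.006,-0.2,-1.7,4.7],[1,-0.006,-0.003,0.006,-0.2,-1.7,4.7],[1,-0.006,-0.003,0.006,-0.2,-1.7,4.7],[1,-0.006,-0.002,0.007,-0.2,-1.7,4.7],[1,-0.006,-0.002,0.007,-0.2,-1.7,4.8],[1,-0.006,-0.001,0.007,-0.2,-1.7,4.7],[1,-0.006,-0.001,0.007,-0.2,-1.7,4.8],[1,-0.006,0,0.007,-0.2,-1.7,4.7],[1,-0.006,0,0.007,-0.2,-1.7,4.7]],
  ],
)

```text
t: 25.55
tool_pos: [0.4758, -0.1357, 0.2391]
orientation: [1.423, 2.3, 0.098]
contact_force: [-0.4, -0.7, -1.4]
width: 0.0147
```

>>> play_rows(
  steps=[
    [[1,-0.005,0,0.008,-0.1,-1.7,4.8],[1,-0.005,0.001,0.008,-0.1,-1.7,4.7],[1,-0.005,0.001,0.008,-0.2,-1.7,4.8],[1,-0.005,0.002,0.008,-0.1,-1.6,4.7],[1,-0.004,0.002,0.008,-0.2,-1.7,4.8],[1,-0.004,0.002,0.008,-0.1,-1.6,4.7],[1,-0.003,0.002,0.009,-0.2,-1.7,4.8],[1,-0.002,0.003,0.009,-0.1,-1.6,4.7],[1,0,0,0,0,0,0]],
  ],
)

```text
t: 26.45
tool_pos: [0.5197, -0.1804, 0.1966]
orientation: [2.007, 1.572, 0.14]
contact_force: [0.1, 0.4, -0.8]
width: 0.0146
```

```bash
python3 look.py w17 wrist; python3 look.py t17 scene; python3 - <<'E'
from task import *
p,Rm,s=now()
h=np.load('held.npz'); ph,Rh=h['p'],h['R']
U=ph+.05*Rr[:,2]; print(p,R.from_matrix(Rm.T@Rh).as_rotvec()*57.3)
x,X=plan(p,Rm,U,Rh,8,1)
im=cv2.imread('pics/t17.png'); cv2.imwrite('pics/t17c.png',cv2.resize(im[90:330,200:360],None,fx=2.4,fy=2.4,interpolation=cv2.INTER_CUBIC))
E
```

```text
[ 0.51972071 -0.18040878  0.19659181] [ 0.422  0.253 -0.466  2.253  1.257  0.526 -1.333] [ 0.1  0.4 -0.8] 0.014563851823245398
[ 0.51922504 -0.18059498  0.19711809] [ 0.424  0.251 -0.466  2.253  1.254  0.525 -1.326] [ 0.4  1.1 -1. ] 0.014726123769064297
[ 0.51888062 -0.18113666  0.19769656] [-0.17525349 -0.31318692  0.37722464]
[[1, 0.003, -0.002, 0.011, 0.0, 0.0, 0.0], [1, 0.003, -0.002, 0.011, 0.0, 0.0, 0.1], [1, 0.003, -0.002, 0.011, 0.0, -0.1, 0.0], [1, 0.003, -0.002, 0.011, 0.0, 0.0, 0.1], [1, 0.004, -0.001, 0.012, 0.0, -0.1, 0.0], [1, 0.003, -0.002, 0.011, -0.1, 0.0, 0.1], [1, 0.004, -0.001, 0.012, 0.0, -0.1, 0.0], [1, 0.003, -0.002, 0.011, -0.1, 0.0, 0.1]]
end [ 0.5526 -0.1893  0.1096] errdeg 0.04
```

View pics/w17.png

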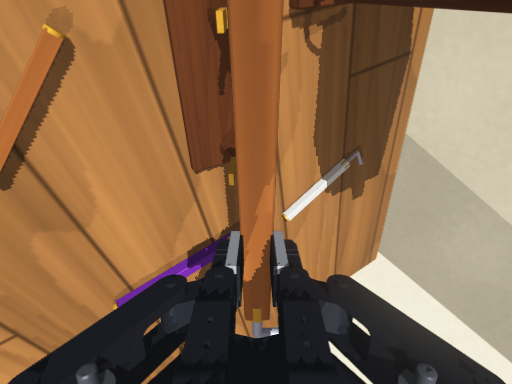

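View pics/t17c.png

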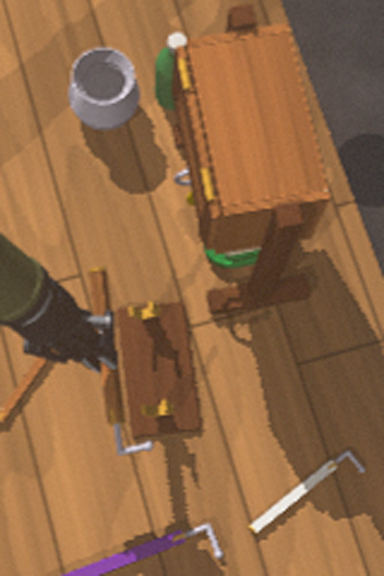

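```bash
python3 - <<'E'
from task import *
import pickle
def rel(n,pose=None):
    c,im,d=pickle.load(open(n+'.pkl','rb')); T=np.array(c['pose'])
    # camera-frame points; camera fixed in tool
    c2=dict(c); c2['pose']=np.eye(4)
    P,uv=cloud(c2,d); k=(uv[:,0]>238)&(uv[:,0]<275)&(uv[:,1]<210)&(P[:,2]<.25); P=P[k]; uv=uv[k]
    print(n,k.sum(),np.polyfit(uv[:,1],P[:,2],1), [np.median(P[abs(uv[:,1]-r)<8,2]).round(4) for r in (20,60,100,140,180)])
    hsv=im.astype(int)
    for r in (40,100,160,200):
        row=im[r].astype(int); g=d[r]; inn=np.nonzero((g>0)&(g<.25)&(np.arange(512)>200)&(np.arange(512)<310))[0]; print(r,inn.min() if len(inn) else None,inn.max() if len(inn) else None,end='; ')
    print()
for n in ('w4','w5','w6','w7','w14','w17'): rel(n)
E
```

```text
w4 7525 [0.00024801 0.08197341] [np.float64(0.0892), np.float64(0.0963), np.float64(0.1045), np.float64(0.1144), np.float64(0.1262)]
40 201 309; 100 201 309; 160 201 296; 200 201 280; 
w5 7524 [0.00024143 0.08389222] [np.float64(0.0905), np.float64(0.0978), np.float64(0.1062), np.float64(0.1161), np.float64(0.1283)]
40 201 309; 100 201 309; 160 201 293; 200 201 280; 
w6 7527 [0.00024125 0.08392282] [np.float64(0.0906), np.float64(0.0978), np.float64(0.1062), np.float64(0.1162), np.float64(0.1282)]
40 201 299; 100 201 278; 160 201 276; 200 238 275; 
w7 7525 [0.0002407  0.08396887] [np.float64(0.0906), np.float64(0.0978), np.float64(0.1062), np.float64(0.1163), np.float64(0.1282)]
40 229 281; 100 233 279; 160 236 276; 200 238 274; 
w14 7531 [0.00024139 0.08399408] [np.float64(0.0906), np.float64(0.0978), np.float64(0.1063), np.float64(0.1163), np.float64(0.1283)]
40 229 281; 100 233 278; 160 236 276; 200 238 274; 
w17 7536 [0.00024087 0.08393759] [np.float64(0.0906), np.float64(0.0978), np.float64(0.1061), np.float64(0.1162), np.float64(0.1282)]
40 229 281; 100 232 278; 160 236 276; 200 238 274;
```

>>> play_rows(
  steps=[
    [[1,0.003,-0.002,0.011,0,0,0],[1,0.003,-0.002,0.011,0,0,0.1],[1,0.003,-0.002,0.011,0,-0.1,0],[1,0.003,-0.002,0.011,0,0,0.1],[1,0.004,-0.001,0.012,0,-0.1,0],[1,0.003,-0.002,0.011,-0.1,0,0.1],[1,0.004,-0.001,0.012,0,-0.1,0],[1,0.003,-0.002,0.011,-0.1,0,0.1],[1,0,0,0,0,0,0],[1,0,0,0,0,0,0]],
  ],
)

```text
t: 27.55
tool_pos: [0.552, -0.1914, 0.1109]
orientation: [2.008, 1.557, 0.138]
contact_force: [-0.4, 0.1, -2.2]
width: 0.0146
```

```bash
cat > low.py <<'E'
from task import *
import sys
hh=float(sys.argv[1]); n=int(sys.argv[2]); rep=[]
for i in range(4): 
    p,Rm,s=now(); rep.append((p,s['orientation'])); cams.grab_frame('side')
p=np.mean([r[0] for r in rep],0); Rm=R.from_rotvec([r[1] for r in rep]).mean().as_matrix()
h=np.load('held.npz'); ph,Rh=h['p'],h['R']
print('err in rest frame vs held',((p-ph)@Rr).round(4),R.from_matrix(Rm.T@Rh).as_rotvec()*57.3,s['contact_force'].round(1),s['t'])
x,X=plan(p,Rm,ph+hh*Rr[:,2],Rh,n,1,4)
E
python3 low.py 0.012 6
```

```text
err in rest frame vs held [ 0.0005 -0.0025  0.052 ] [ 0.10926355  0.16407506 -0.27899542] [-0.1 -0.3 -1.8] 27.7
[[1, 0.0025, -0.0001, 0.0062, 0.0, 0.0, 0.0], [1, 0.0025, -0.0001, 0.0062, 0.0, 0.0, -0.1], [1, 0.0025, -0.0001, 0.0062, 0.0, 0.0, 0.0], [1, 0.0025, -0.0002, 0.0062, 0.0, 0.1, -0.1], [1, 0.0024, -0.0001, 0.0062, 0.1, 0.0, 0.0], [1, 0.0025, -0.0001, 0.0062, 0.0, 0.1, -0.1]]
end [ 0.5719 -0.192   0.0765] errdeg 0.04
```

>>> play_rows(
  steps=[
    [[1,0.0025,-0.0001,0.0062,0,0,0],[1,0.0025,-0.0001,0.0062,0,0,-0.1],[1,0.0025,-0.0001,0.0062,0,0,0],[1,0.0025,-0.0002,0.0062,0,0.1,-0.1],[1,0.0024,-0.0001,0.0062,0.1,0,0],[1,0.0025,-0.0001,0.0062,0,0.1,-0.1],[1,0,0,0,0,0,0],[1,0,0,0,0,0,0]],
  ],
)

```text
t: 28.55
tool_pos: [0.5719, -0.1922, 0.0757]
orientation: [2.007, 1.564, 0.138]
contact_force: [-0.3, -0.0, -1.5]
width: 0.0148
```

```bash
python3 look.py w18 wrist; python3 low.py 0.0 6
```

```text
[ 0.57189826 -0.19215434  0.07574696] [ 0.369  0.56  -0.439  2.273  1.825  0.617 -1.916] [-0.3 -0.  -1.5] 0.01477647505737932
err in rest frame vs held [ 0.     -0.0001  0.0118] [ 0.01930549 -0.00939951 -0.02041856] [ 0.2 -0.1 -2.1] 28.75
[[1, 0.0006, 0.0, 0.0019, 0.0, 0.0, 0.0], [1, 0.0006, 0.0, 0.0018, 0.0, 0.0, 0.0], [1, 0.0006, 0.0, 0.0019, 0.0, 0.0, 0.0], [1, 0.0007, 0.0, 0.0018, 0.0, 0.0, 0.0], [1, 0.0006, 0.0, 0.0019, 0.0, 0.0, 0.0], [1, 0.0007, 0.0, 0.0018, 0.0, 0.0, 0.0]]
end [ 0.5778 -0.1929  0.0661] errdeg 0.03
```

View pics/w18.png

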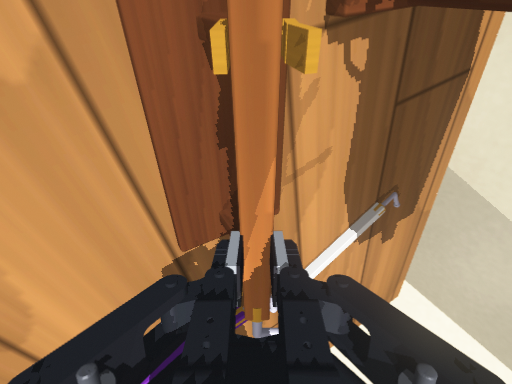

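Shaft sits centred between the cheeks of the rear saddle (220–320, 45). Lower the last 12 mm.

>>> play_rows(
  steps=[
    [[1,0.0006,0,0.0019,0,0,0],[1,0.0006,0,0.0018,0,0,0],[1,0.0006,0,0.0019,0,0,0],[1,0.0007,0,0.0018,0,0,0],[1,0.0006,0,0.0019,0,0,0],[1,0.0007,0,0.0018,0,0,0],[1,0,0,0,0,0,0]],
  ],
)

```text
t: 29.5
tool_pos: [0.5777, -0.1929, 0.0661]
orientation: [2.006, 1.563, 0.138]
contact_force: [-3.2, 0.9, 2.8]
width: 0.0149
```

```bash
python3 look.py w19 wrist; python3 low.py 0.0 2; python3 look.py s19 side; python3 -c "
import cv2,numpy as np
a=cv2.imread('pics/w19.png');b=cv2.imread('pics/w5.png');cv2.imwrite('pics/w19_5.png',cv2.resize(np.hstack([b,a]),(800,300)))"
```

```text
[ 0.57774723 -0.19292441  0.0660796 ] [ 0.369  0.587 -0.442  2.266  1.853  0.632 -1.942] [-3.2  0.9  2.8] 0.014925603736440366
err in rest frame vs held [-0.0001  0.0001  0.    ] [ 0.01561247 -0.00330946 -0.01430795] [-3.7  0.8  3.3] 29.7
[[1, 0.0, 0.0, 0.0, 0.0, 0.0, 0.0], [1, 0.0, 0.0001, 0.0, 0.0, 0.0, 0.0]]
end [ 0.5778 -0.1929  0.0661] errdeg 0.02
[ 0.57775854 -0.19290768  0.06605153] [ 0.369  0.587 -0.442  2.266  1.852  0.631 -1.941] [-4.2  2.   3.8] 0.015100120001684793
```

View pics/w19_5.png

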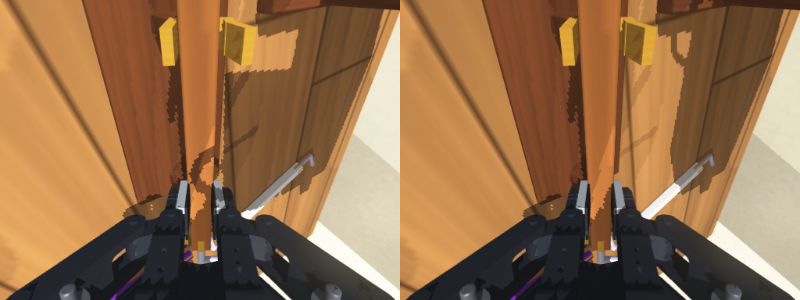

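>>> play_rows(
  steps=[
    [[0.5,0,0,0,0,0,0],[0,0,0,0,0,0,0],[-0.5,0,0,0,0,0,0],[-1,0,0,0,0,0,0],[-1,0,0,0,0,0,0],[-1,0,0,0,0,0,0],[-1,0,0,0,0,0,0],[-1,0,0,0,0,0,0],[-1,0,0,0,0,0,0]],
  ],
)

```text
t: 30.7
tool_pos: [0.5779, -0.1929, 0.066]
orientation: [2.006, 1.563, 0.139]
contact_force: [0.3, -0.9, 0.4]
width: 0.0855
```

```bash
python3 look.py w20 wrist; python3 - <<'E'
from task import *
p,Rm,s=now(); plan(p,Rm,p+.11*Rr[:,2],Rm,11,-1)
E
```

```text
[ 0.57790208 -0.19290187  0.06597654] [ 0.369  0.587 -0.442  2.266  1.852  0.631 -1.941] [ 0.3 -0.9  0.4] 0.08553170461874357
[[-1, -0.003, 0.0, -0.01, 0.0, 0.0, 0.0], [-1, -0.003, 0.0, -0.009, 0.0, 0.0, 0.0], [-1, -0.003, 0.0, -0.01, 0.0, 0.0, 0.0], [-1, -0.003, 0.0, -0.009, 0.0, 0.0, 0.0], [-1, -0.003, 0.0, -0.01, 0.0, 0.0, 0.0], [-1, -0.003, 0.0, -0.009, 0.0, 0.0, 0.0], [-1, -0.003, 0.0, -0.01, 0.0, 0.0, 0.0], [-1, -0.003, 0.0, -0.009, 0.0, 0.0, 0.0], [-1, -0.003, 0.0, -0.01, 0.0, 0.0, 0.0], [-1, -0.004, 0.0, -0.009, 0.0, 0.0, 0.0], [-1, -0.003, 0.0, -0.01, 0.0, 0.0, 0.0]]
end [ 0.5232 -0.1841  0.1614] errdeg 0.0
```

View pics/w20.png

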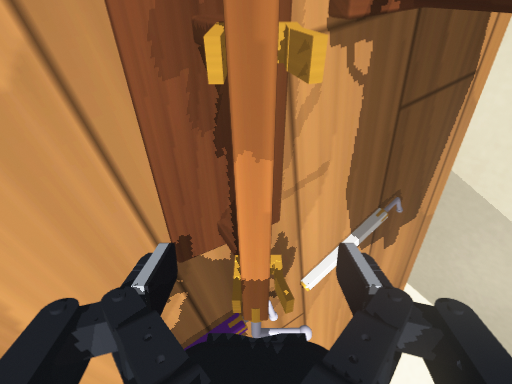

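The pole lies in both saddles as found; its hook shows at (285,330). Retreat along the open mouths.

>>> play_rows(
  steps=[
    [[-1,-0.003,0,-0.01,0,0,0],[-1,-0.003,0,-0.009,0,0,0],[-1,-0.003,0,-0.01,0,0,0],[-1,-0.003,0,-0.009,0,0,0],[-1,-0.003,0,-0.01,0,0,0],[-1,-0.003,0,-0.009,0,0,0],[-1,-0.003,0,-0.01,0,0,0],[-1,-0.003,0,-0.009,0,0,0],[-1,-0.003,0,-0.01,0,0,0],[-1,-0.004,0,-0.009,0,0,0],[-1,-0.003,0,-0.01,0,0,0]],
  ],
)

```text
t: 31.85
tool_pos: [0.5226, -0.184, 0.1625]
orientation: [2.006, 1.563, 0.139]
contact_force: [-0.4, -0.1, 0.2]
width: 0.0859
```

>>> play_rows(
  steps=[
    [[-1,-0.005,0,-0.03,0,0,0],[-1,-0.005,0,-0.03,0,0,0],[-1,-0.005,0,-0.03,0,0,0],[-1,-0.03,0,-0.01,0,0,0],[-1,-0.03,0,-0.01,0,0,0],[-1,-0.03,0,-0.01,0,0,0],[-1,0,0,0,0,0,0],[-1,0,0,0,0,0,0]],
  ],
)

```text
t: 32.65
tool_pos: [0.4403, -0.2341, 0.2885]
orientation: [2.007, 1.559, 0.139]
contact_force: [0.0, -0.1, -0.6]
width: 0.0856
```

```bash
for c in side scene; do python3 look.py f_$c $c; done; python3 dchk.py f_side; python3 - <<'E'
from task import *
import pickle
# compare with start for pole & bystanders
for n in ('side','scene'):
    d0=np.load(n+'0.npz'); c,im,d=pickle.load(open(f'f_{n}.pkl','rb'))
    for nm,im_ in (('now',im),):
        cams.grab_frame(n)
        for name in ['pole_mid','lota_center','mug_center','bottle_center','soap_center']:
            for r in masks_of(n,name)[:4]:
                P,uv=cloud(c,d,r['region'])
                if len(P)and r['conf']>.5: print(n,name,round(r['conf'],2),np.round(r['rect']),np.round(np.median(P,0),3))
    a=np.hstack([d0['im'],im]); cv2.imwrite(f'pics/cmp_{n}.png',cv2.resize(a,(800,300)))
im=cv2.imread('pics/f_side.png'); cv2.imwrite('pics/f_sidec.png',cv2.resize(im[100:270,100:340],None,fx=3.2,fy=3.2,interpolation=cv2.INTER_CUBIC))
E
```

```text
[ 0.44025642 -0.23405889  0.28846048] [ 0.641 -0.01  -0.4    2.225  0.643  0.461 -0.525] [ 0.  -0.1 -0.6] 0.08555665599158098
[ 0.44063433 -0.23327661  0.28781112] [ 0.64  -0.009 -0.401  2.226  0.643  0.461 -0.525] [ 0.1 -0.2 -1.1] 0.08554996122537659
prong [-0.2177 -0.4068 -0.0312] [ 0.8 -0.1  0.6]
f_side 2201 angle deg 0.5596512063598449 yaw 0.05352833269436663 off -0.006847555173921195
side pole_mid 0.89 [283. 203.  64.  58.] [ 0.575 -0.168  0.08 ]
side pole_mid 0.8 [319. 271.  54.   8.] [ 0.397 -0.13   0.013]
side pole_mid 0.79 [359. 198.  76.  45.] [ 0.459 -0.399  0.017]
side pole_mid 0.52 [290. 157.  54.  23.] [ 0.726 -0.382  0.012]
side lota_center 0.9 [149. 304.  48.  56.] [0.634 0.263 0.063]
side mug_center 0.79 [172. 234.  40.  44.] [0.748 0.09  0.045]
side bottle_center 0.88 [121. 269.  29.  51.] [0.723 0.266 0.109]
side soap_center 0.74 [196. 219.  41.  34.] [0.749 0.003 0.025]
scene pole_mid 0.8 [322. 297.  35.  28.] [ 0.72  -0.386  0.013]
scene pole_mid 0.78 [266. 246.  12.  66.] [ 0.576 -0.185  0.078]
scene pole_mid 0.6 [256. 323.  79.  32.] [ 0.478 -0.402  0.017]
scene pole_mid 0.53 [214. 243.  17.  22.] [ 0.42  -0.122  0.012]
scene lota_center 0.83 [246. 128.  27.  32.] [0.631 0.274 0.061]
scene bottle_center 0.79 [272. 121.  16.  35.] [0.72  0.249 0.113]
scene soap_center 0.55 [297. 200.  23.  10.] [ 0.745 -0.033  0.019]
```

View pics/f_sidec.png

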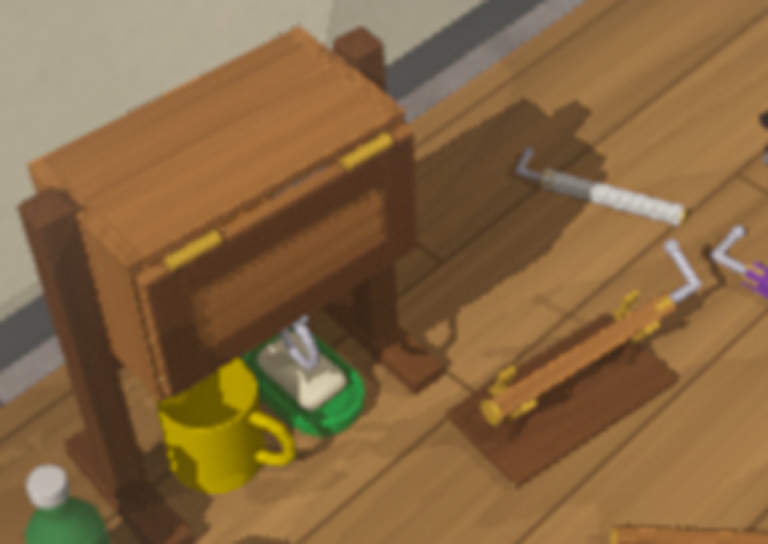

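View pics/cmp_scene.png

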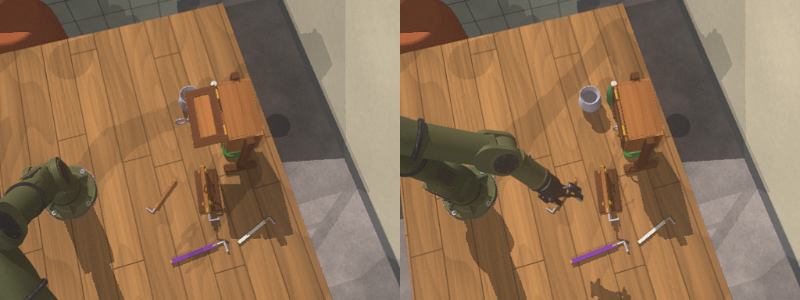

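```bash
python3 -c "
from cell import workorder,status
print(workorder.hand_in(), status.read_state()['t'])"
```

```text
the job is handed in; nothing more can be done
the job is handed in; nothing more can be done
```

I took the large teak pole out of its rest and left the purple, white and small teak ones alone. I put its prong through the door's ring and swung the door slowly down. At the end the ring pressed on the stop with about 11 N and moved no further, so I unhooked and laid the pole back in both saddles. The job took about 33 s of the 72 s and is handed in.

**Last checks:**
- **Door:** it looks flush with the cupboard in the side view. The depth fit gave 0.56 to 0.7° rather than 0 from contact with the stop onwards. I put that down to camera bias because the door would not move further, but I did not confirm it separately.
- **Pole:** it lies in both saddles with its prong the way it was found. The final hand pose matched the original grasp to about 0.1 mm, and the pole did not slip in the grip.
- **Lota, mug, bottle and soap holder:** the hand and pole did not go near them. The side view puts the lota and bottle within 1 mm of where they stood. The mug reads about 6 mm off and the soap holder about 14 mm off. I think this is because the open door hid part of them in the first picture and less was hidden after it was shut.
- **Robot:** it stands clear of everything, with the gripper open.

**One departure from plan:** the first grasp direction ran into a wrist joint's range. I used one leaning 18° along the shaft instead, with no contact from the failed approach.

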